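# Free a spring-barred hinge link with a forked tool

## Task

The brass hinge link in the clasp jig is held by a spring bar. Take the forked tool from its stand, press the bar's red collar gently sideways with the fork until the bar's end is out of the lug, and keeping it pressed draw the link forward until its bar is clear in front of the lug, leaving it lying flat on the jig's base. Put the tool back in its stand; do not touch the link with the gripper, do not force the bar past its stop, and leave the other things where they are.

Things in the scene. Friction and masses are not known exactly. Their poses are not given: they have to be found in the camera images.
- jig: Clasp jig fixed to the bench: grey plate x -58..+52, y -52..+52 mm, top 12 above the bench; origin at bench level. -x is its front. Steel cheek on the +y side: waxed inner face y = +36.5, x -40..+50, top z = 34. Rear stop x +42..+50, top z = 20. Lug: see lug_hole. In front of the lug the -y side is open.
- lug_hole (a point): Mouth of the hole (7.5 mm wide, axis along jig y) in the steel lug at the jig's -y side, jig (30, -36.5, 25) mm. The lug spans jig x +20..+40, y -36.5..-46.5, top z = 38; the bar's end sits in this closed hole. Axes as the jig's.
- link: Loose brass link, 145 to 235 g, on the jig's plate between cheek and lug, 3 mm side play; axes as the jig's. Origin on its underside below the bar's axis, at the start at jig (30, 0 +-1.5, 12) mm. Plate x -50..-16, y -35..+35, 12 high; two knuckles x -20..+8, |y| 29..35, 20 high; between them only the bar, nothing below it.
- bar (a point): Point on the spring bar's axis, 13 mm above the link's origin. Steel bar, 6 mm thick, along y through both knuckles; its end (5.5 mm thick) stands 8.5 mm out of the link's -y side. It carries a red collar 17 mm wide, 5 long, whose face to press (facing -y) lies anywhere in y = -19..+5 mm from this point: it differs from job to job and is not measured, find it by feel.
- bar_stop (a point): Point on the link's +y knuckle, 29 mm to +y of bar, where the spring sits. Pushing the collar to +y first slides the link to the cheek, then the spring gives: 2.4 N plus 0.6 N per mm. The end is out of the lug at 5.5 mm (5.7 N); rigid stop at 7 mm (6.6 N). At the stop with 7 to 9 N the fork can draw the link to -x along the cheek. Over 16 N in all between fork and link bends the bar.
- fork_tool: Forked tool, 90 mm tall, 90 g, fork down in its stand. Origin at the tip, midway between the tines; z up. Tines 4 x 4 mm, 14 long, side by side along x, slot between them 10 wide; fork 18 wide (x), 4 thick (y). Shank to z = 40, guard disc 32 wide at z = 40..44, green handle 18 (x) x 16 (y) at z = 44..90: grip across y. Same either way round.
- fork_crotch (a point): Top of the fork's slot, 14 mm above the tool's origin. In use the tines straddle the bar from above, one on each side along the link's x, between the -y knuckle and the collar (free space at least 10 mm along y), tips about 5 mm above the jig's plate.
- stand: Dark wooden stand, fixed, 62 (x) x 56 (y) x 46 high mm; origin at bench level under its centre. A slot 26 (x) x 13 (y) goes through from the top at its centre. The fork hangs in it, guard disc on the top, tool origin 6 mm above the bench, tool axes along the stand's.
- solder_tin: Bystander: round tin with a yellow lid, 57 mm wide, 28 high; origin under its centre.
- brass_brush: Bystander: wooden brass-bristle brush, 18 x 189 x 24 mm, lying; origin on its underside at the middle.
- wax_spool: Bystander: small wooden spool of green wire, 44 mm wide, 34 high, standing; origin under its centre.
- ring_clamp: Bystander: orange wooden ring clamp, 26 x 118 x 26 mm, lying; origin on its underside at the middle.
- lamp_edge (a point): Middle of the lower front edge of the bench lamp's head, fixed: a grey box hanging from x = 0.594 to 0.69 m, y = -0.13 to +0.29 m, z = 0.23 to 0.295 m in the room. Keep arm and gripper in front of it, above all when first swinging over to the work.
There are look-alikes about, which are no part of the job. What is shaped like the fork_tool but pink or purple is not meant.

How it is judged (in metres and radians):
On the way, in this order (a step that is already met when the one before it is completed fails the run):
1. the fork bears on the bar with at least 4 N while the link is still in the lug (contact force between fork_tool and link above 4 N and x of link in the frame of jig above 0.02 m), for 0.2 s.
2. the link's bar is clear in front of the lug (drawn at least 16 mm) with the fork still on it (x of link in the frame of jig between -0.04 and 0.014 m and y of link in the frame of jig between -0.03 and 0.03 m and z of link in the frame of jig between 0.008 and 0.017 m and angle between link's own z axis and vertical below 0.12 rad and contact force between fork_tool and link above 0.5 N), for 0.1 s.
At the end, for the whole second after the job is handed in: Link flat (0.12 rad) on the jig's base, drawn 16 to 70 mm to the front, bar clear in front of the lug, within 30 mm of the jig's middle line; forked tool in its stand, upright (0.12 rad), guard disc down on the stand (3.5 mm), within 8 mm of its centre; both at rest (x of link in the frame of jig between -0.04 and 0.014 m and y of link in the frame of jig between -0.03 and 0.03 m and z of link in the frame of jig between 0.008 and 0.017 m and angle between each of link, fork_tool's own z axis and vertical below 0.12 rad and horizontal distance between fork_tool and stand below 0.008 m and height (world z) of fork_tool below 0.0095 m and linear speed of each of link, fork_tool below 0.01 m/s); the robot touches nothing.
It fails at once if more than 16 N between the forked tool and the link with its bar (contact force between fork_tool and link above 16 N).
It fails at once if the gripper touches the link (contact force between any of the fingers, the arm and link above 0.5 N).
It fails at once if the tin, brush, spool or ring clamp is moved more than 15 mm (distance of any of solder_tin, brass_brush, wax_spool, ring_clamp from where it was at the start of the episode above 0.015 m).
It also fails if it takes over 72 s, if anything falls off the work surface, if the arm or the gripper's body presses on something with over 40 N, if the wrist force passes 120 N, or if a joint passes its speed limit or range.

## Robot

A 6-joint arm with a two-finger parallel gripper is mounted at the origin on a cart in front of the work surface, level with it; the furniture and walls round the work are solid. World frame = base frame: x ahead of the robot, y to its left, z up, the work surface at z = 0. Lengths are in mm, angles in rad, forces in N, time in s.
With the tool pointing down it reaches from about 375 to 925 mm from the base axis. Payload 5.7 kg.
Tool frame: the origin (TCP) lies midway between the tips of the shut fingers; the grasp point (between the pads) lies 19 mm behind it; z points along the fingers, y is the direction in which the jaws open and shut (so a half turn about z gives the same grasp; the last joint's range is limited). The gripper opens to 85 mm and grips with 20 to 120 N. Pads are 22 mm wide; open, the fingers measure 114 mm over their backs; the gripper's body (76 mm by 85 mm) begins 54 mm behind the grasp point. The pads swing forward as they close: fully open they stand 13 mm farther back than shut.
Start: joints at [-1.22, 0.359, 1.51, -0, 1.272, -0.115], TCP at [269.463, -536.053, 231.267] pointing down, gripper open.
Joint ranges: [-2.97, 2.97], [-1.01, 2.36], [0.21, 2.38], [-0.96, 4.11], [0.2, 2.71], [-2.98, 2.98]. Speed limits (rad/s): [2.39, 2.39, 3.14, 3.14, 3.14, 3.14].

## Interface

Orientations are given as a unit quaternion [w, x, y, z].
In Python, from plant import sensors, snapshot, env, outline_of gives the robot as it stands.
- The arm moves only by the shell command python3 -m crank 'ROWS' [FORCE]. ROWS is JSON, a list of rows, each a list of 7 numbers: the closure, from -1 (fully open) to 1 (shut), then the shift along the tool's x, y, z in cm, then the turn, a rotation vector about the tool's x, y, z in units of 6 degrees (1.0 is 6 degrees). A call has 1 to 5 rows; each row shifts and turns the commanded pose from where the row before left it, along the tool's axes as they then stand; what a row does not reach is not made up. A row lasts 1/12 s, in which the tool goes at most 41.7 mm and 7.16 degrees, less where a joint would pass 70% of its speed; a pose out of reach is approached as far as the arm can. A call with a gripper value outside its range is refused whole. The fingers move at their own pace and stop on an object; FORCE is the grip in N (left out, the last holds). Time passes only in rows, so rows that do not move let the fingers close. It gives the time, the measured TCP pose, the force and the opening at its end, in the units of the state.
- sensors.state(): the state, without advancing time (a new reading comes with each control period).
- snapshot(name): name is "scene" or "top" or "wrist"; returns a dict with "color" (420x560x3 uint8, red, green, blue), "fx", "fy", "cx", "cy" (pixels), "R" (3x3) and "t" (3): a world point X has camera coordinates R X + t. Camera axes: x right, y down, z forward; pixel columns grow to the right and rows downward; lengths in mm; the calibration is good to about 2 mm. A picture is of the moment at which its call begins. There is no depth.
- env.close_job(): hands the job in, once; it reports no verdict.
Trained networks look in a picture, given as the dict that the camera call returned (one of the last four; its "shot" number tells which), for a name from the list of things; names that differ only in an ending like _2 or _b are one class to them, and where a whole thing is asked for, a point or a joint stands for the part that bears it (a point fixed in the world has none). Each returns a list of dicts, best first, with "p" (0 to 1); they miss things now and then, are a little off and sometimes report something else, mostly with a low value. They report only what shows in the picture. A call takes as long as a camera call. They do not tell look-alikes from the thing itself.
- outline_of(picture, thing): "pixels" (420x560 bool, what is visible of it) and "extent" ([centre column, centre row, width, height] in pixels, round what is visible of it).
The state is a dict: "clock": time; "joint_pos": joint angles; "qvel": joint speeds; "joint_torque": joint torques, N m; "tcp_pos": TCP position; "orientation": TCP orientation; "ft_force": force on the tool from outside, world axes, zero at the start; "moment": the same for the moment, N m; "finger_gap": finger opening in mm.
Only numpy, scipy, OpenCV 4.12 (cv2) and the standard library are available. Lean on these libraries where they do the work, as an engineer would, in place of code of your own. Each camera call takes 0.05 s, during which the arm holds its last target.

## Working session

There is one attempt and no reset: what is moved stays moved. The work goes in short steps, Python scripts to look and compute and a shell command to move; the robot and the scene stay as the last step left them, time stands still between calls to the robot, and variables do not carry over. Pictures are saved under pics/ and viewed, and the job is handed in when it is done.

```bash
ls; mkdir -p pics; cat > h.py <<'E'
import numpy as np, cv2
from plant import sensors, snapshot, env, outline_of
def save(p,n,crop=None,s=1):
    im=p["color"][:,:,::-1]
    if crop: c0,r0,c1,r1=crop; im=im[r0:r1,c0:c1]
    if s!=1: im=cv2.resize(im,None,fx=s,fy=s,interpolation=cv2.INTER_CUBIC)
    cv2.imwrite("pics/"+n,im)
def ray(p,u,v,z):
    R=np.array(p["R"]);t=np.array(p["t"])
    d=R.T@np.array([(u-p["cx"])/p["fx"],(v-p["cy"])/p["fy"],1]);o=-R.T@t
    return o+d*(z-o[2])/d[2]
def proj(p,X):
    c=np.array(p["R"])@np.array(X,float)+np.array(p["t"])
    return np.array([p["fx"]*c[0]/c[2]+p["cx"],p["fy"]*c[1]/c[2]+p["cy"]])
def st():
    s=sensors.state(); print({k:np.round(s[k],3).tolist() for k in s}); return s
E
python3 - <<'E'
from h import *
st()
for n in ["top","scene"]:
    p=snapshot(n); save(p,n+"1.png")
    R=np.array(p["R"]);print(n,-R.T@np.array(p["t"]),R.round(3).tolist(),p["fx"])
    for th in ["jig","link","fork_tool","stand","solder_tin","brass_brush","wax_spool","ring_clamp"]:
        for o in outline_of(p,th)[:3]:
            e=o["extent"]; print(th,round(o["p"],2),np.round(e,1).tolist(),ray(p,e[0],e[1],0).round(0).tolist())
E
```

```text
pics
{'clock': 0.0, 'joint_pos': [-1.22, 0.36, 1.511, 0.0, 1.273, -0.115], 'qvel': [0.001, 0.001, -0.003, -0.001, -0.0, 0.0], 'joint_torque': [0.001, -52.76, -27.862, -0.0, 0.013, -0.0], 'tcp_pos': [269.234, -535.405, 230.437], 'orientation': [-0.001, 0.973, 0.231, -0.0], 'ft_force': [-0.14, 0.111, 0.481], 'moment': [-0.023, 0.022, -0.021], 'finger_gap': 85.373}
top [ 465.96474912  -69.20845677 1247.68506814] [[0.014, -1.0, -0.014], [-0.999, -0.014, -0.037], [0.037, 0.015, -0.999]] 510.6165822242804
jig 0.61 [345.1, 238.6, 51.5, 51.4] [445.0, -215.0, 0.0]
link 0.7 [343.9, 234.2, 35.1, 30.3] [456.0, -212.0, 0.0]
fork_tool 0.56 [285.1, 232.8, 13.2, 8.7] [457.0, -68.0, 0.0]
fork_tool 0.55 [266.9, 262.8, 9.3, 11.0] [384.0, -25.0, 0.0]
fork_tool 0.53 [247.1, 215.1, 10.9, 8.6] [499.0, 25.0, 0.0]
stand 0.94 [285.6, 232.6, 22.6, 25.0] [458.0, -69.0, 0.0]
stand 0.6 [379.3, 159.6, 21.2, 18.8] [640.0, -296.0, 0.0]
stand 0.23 [260.1, 176.9, 43.7, 25.6] [593.0, -5.0, 0.0]
solder_tin 0.8 [198.9, 218.3, 24.8, 23.7] [490.0, 143.0, 0.0]
solder_tin 0.56 [345.1, 235.4, 34.5, 26.9] [453.0, -214.0, 0.0]

[... 550 characters left out ...]
.0] [448.0, -215.0, 0.0]
link 0.68 [323.1, 232.9, 28.9, 19.6] [462.0, -234.0, 0.0]
link 0.27 [239.6, 323.9, 27.9, 26.1] [502.0, 127.0, 0.0]
fork_tool 0.88 [320.9, 282.0, 15.9, 35.7] [398.0, -64.0, 0.0]
fork_tool 0.78 [300.3, 249.7, 13.6, 21.9] [488.0, -144.0, 0.0]
fork_tool 0.73 [263.5, 279.1, 12.8, 28.9] [520.0, -11.0, 0.0]
stand 0.95 [297.4, 265.1, 37.7, 33.0] [470.0, -90.0, 0.0]
solder_tin 0.92 [238.6, 324.8, 24.0, 28.6] [502.0, 130.0, 0.0]
brass_brush 0.76 [261.4, 228.8, 22.9, 46.4] [615.0, -172.0, 0.0]
brass_brush 0.6 [238.6, 323.4, 26.9, 28.2] [504.0, 127.0, 0.0]
wax_spool 0.78 [273.0, 200.8, 15.7, 18.0] [648.0, -302.0, 0.0]
ring_clamp 0.58 [228.9, 267.3, 16.1, 36.0] [613.0, -7.0, 0.0]
```

```bash
python3 - <<'E'
from h import *
p=snapshot("top"); save(p,"t2.png",(220,190,390,300),4.6)
p=snapshot("scene"); save(p,"s2.png",(200,180,370,300),4.7)
E
```

```text
(no output)
```

View pics/t2.png

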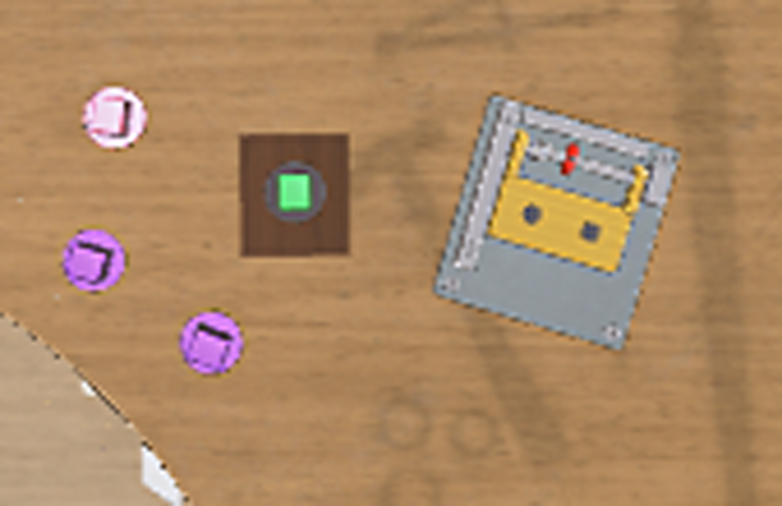

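View pics/s2.png

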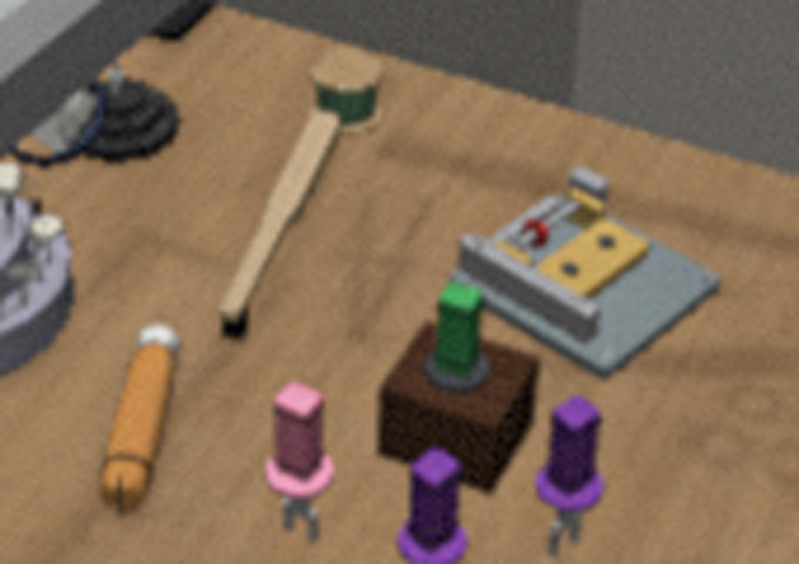

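View pics/scene1.png

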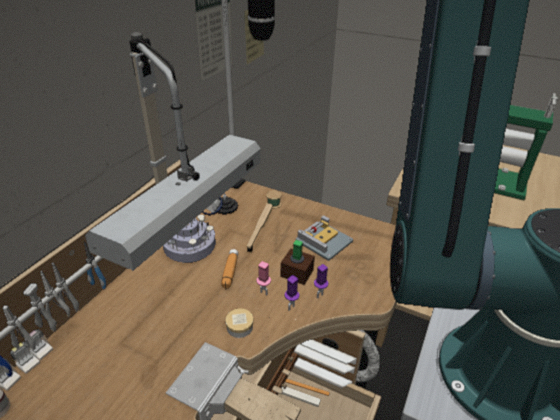

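Candidates for the tool (top picture): green at (285,232) in the stand, pink at (245,215), purple at (240,247) and (266,264). Only the green one in the wooden stand fits. Next I measure the poses.

```bash
python3 - <<'E'
from h import *
p=snapshot("top")
c=lambda x,y:(220+x/4.6-0.5+0.5/4.6,190+y/4.6-0.5+.5/4.6)
for n,pt,z in [("jFL",(435,293),12),("jRL",(495,95),12),("jRR",(680,150),12),("jFR",(625,350),12),("s",(240,133),46),("s",(349,133),46),("s",(349,256),46),("s",(240,256),46),("handle",(294,191),96)]:
    print(n,ray(p,*c(*pt),z).round(1))
im=p["color"].astype(int); m=(im[...,1]>im[...,0]+60)&(im[...,1]>im[...,2]+40); m=m.astype(np.uint8)
n,l,s,ce=cv2.connectedComponentsWithStats(m)
for i in range(1,n): print(s[i],ray(p,*ce[i],96).round(1))
E
```

```text
jFL [ 409. -139.   12.]
jRL [ 513.3 -169.3   12. ]
jRR [ 485.8 -266.6   12. ]
jFR [ 380.7 -238.7   12. ]
s [490.8 -36.5  46. ]
s [491.6 -92.2  46. ]
s [428.8 -93.   46. ]
s [427.9 -37.4  46. ]
handle [461.7 -64.7  96. ]
[281 228   7   8  49] [460.8 -64.8  96. ]
```

```bash
python3 -m crank '[[-1,3,-2.6,0,0,0,0],[-1,3,-2.6,0,0,0,0],[-1,3,-2.6,0,0,0,0],[-1,3,-2.6,0,0,0,0],[-1,3,-2.6,0,0,0,0]]' 30; python3 -m crank '[[-1,3,-2.6,0,0,0,0],[-1,3,-2.6,0,0,0,0],[-1,3,-2.6,0,0,0,0],[-1,0,0,0,0,0,1.1],[-1,0,0,0,0,0,1.1]]';python3 - <<'E'
from h import *
st()
p=snapshot("wrist"); save(p,"w1.png"); R=np.array(p["R"]);print(-R.T@np.array(p["t"]),R.round(3).tolist(),p["fx"])
for th in ["jig","link","stand","fork_tool"]:
        for o in outline_of(p,th)[:2]:
            e=o["extent"]; print(th,round(o["p"],2),np.round(e,1).tolist(),ray(p,e[0],e[1],0).round(0).tolist())
E
```

```text
clock: 1.47
tcp_pos: [345.4, -350.9, 231.3]
orientation: [0.0, 0.973, 0.23, 0.0]
ft_force: [0.6, -0.4, 0.9]
finger_gap: 85.3
clock: 1.88
tcp_pos: [391.2, -239.9, 231.5]
orientation: [-0.0, 0.993, 0.117, 0.0]
ft_force: [0.3, -0.0, -0.3]
finger_gap: 85.5
{'clock': 1.883, 'joint_pos': [-0.701, 0.154, 1.801, 0.0, 1.188, 0.635], 'qvel': [-0.041, 0.012, -0.02, -0.01, -0.005, 1.377], 'joint_torque': [1.875, -37.794, -25.58, 0.311, 0.201, -1.909], 'tcp_pos': [391.157, -239.903, 231.5], 'orientation': [-0.0, 0.993, 0.117, 0.0], 'ft_force': [0.308, -0.007, -0.287], 'moment': [-0.056, 0.025, -0.061], 'finger_gap': 85.483}
[ 464.30122178 -222.6384375   374.78221023] [[0.232, -0.973, 0.0], [-0.93, -0.222, 0.295], [-0.287, -0.068, -0.956]] 308.29843980629204
jig 0.82 [260.1, 124.5, 124.3, 131.9] [449.0, -205.0, 0.0]
link 0.56 [261.9, 113.2, 82.3, 74.8] [462.0, -204.0, 0.0]
stand 0.57 [129.5, 80.6, 81.0, 80.2] [461.0, -51.0, 0.0]
fork_tool 0.94 [26.5, 92.1, 52.0, 34.4] [422.0, 62.0, 0.0]
fork_tool 0.92 [70.4, 148.8, 70.6, 28.7] [369.0, 10.0, 0.0]
```

View pics/w1.png

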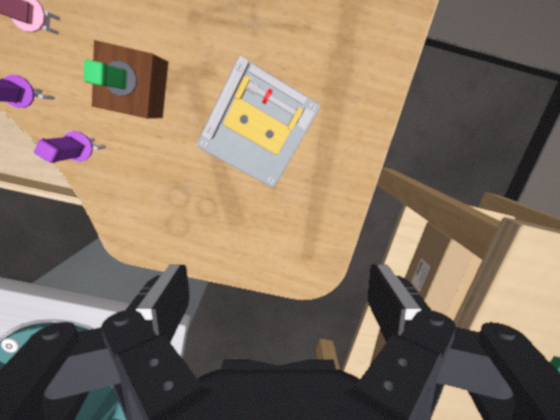

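Jig at about (260,122) in the wrist picture, green tool in its stand at (118,78), and the look-alikes to the left. I enlarge the jig and the stand.

```bash
python3 - <<'E'
from h import *
p=snapshot("wrist"); save(p,"w2.png",(180,40,330,200),5); save(p,"w3.png",(60,20,190,130),5)
np.savez("w2.npz",**{k:np.array(p[k]) for k in ["R","t","fx","fy","cx","cy","color"]})
st()
E
```

```text
{'clock': 2.183, 'joint_pos': [-0.707, 0.155, 1.799, 0.0, 1.187, 0.627], 'qvel': [-0.003, 0.001, 0.001, 0.0, 0.0, 0.011], 'joint_torque': [0.289, -37.41, -26.322, 0.017, 0.007, -0.022], 'tcp_pos': [390.359, -242.889, 231.305], 'orientation': [-0.0, 0.993, 0.118, 0.0], 'ft_force': [0.388, 0.589, 0.273], 'moment': [0.034, -0.007, 0.013], 'finger_gap': 85.398}
```

View pics/w2.png

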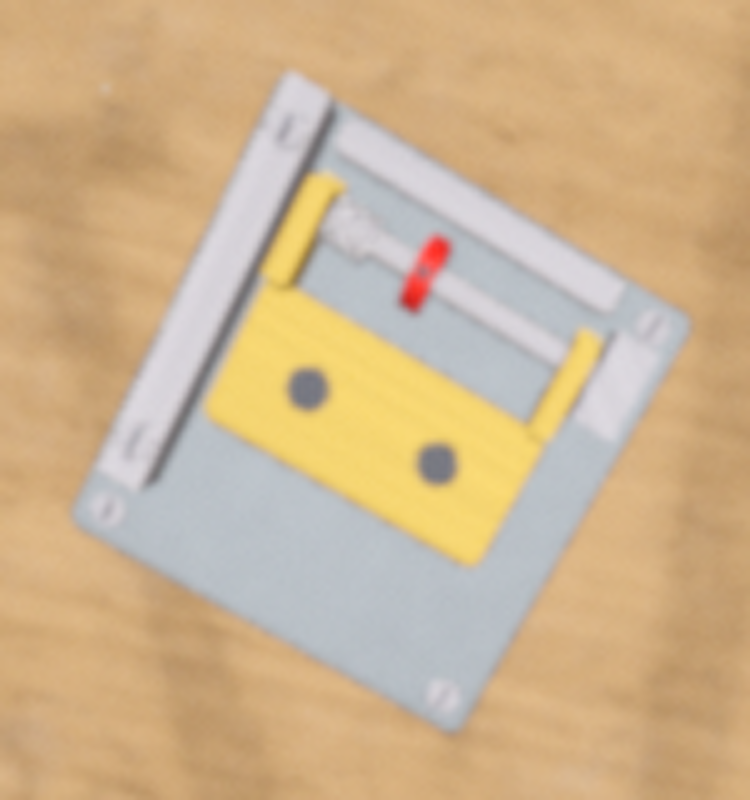

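View pics/w3.png

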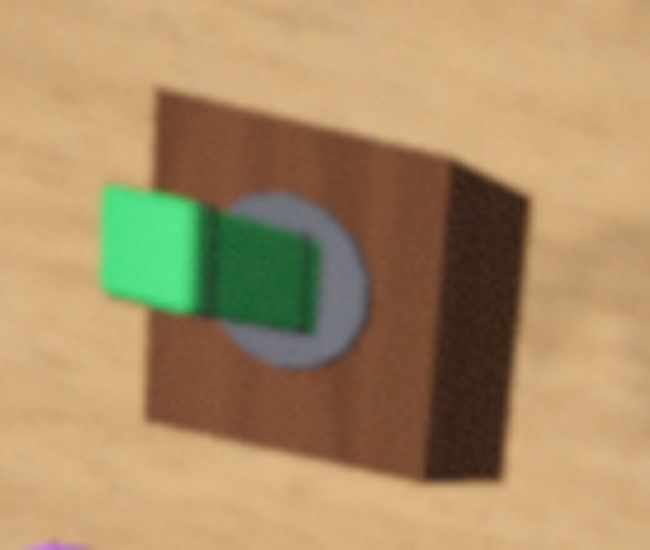

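```bash
cat > fit.py <<'E'
from h import *
from scipy.optimize import least_squares
p=dict(np.load("w2.npz"))
c=lambda x,y:np.array([180+(x+.5)/5-.5,40+(y+.5)/5-.5])
P=[((75,515),(-58,52,12)),((455,733),(-58,-52,12)),((692,320),(52,-52,12)),((333,108),(50,36.5,34)),((145,487),(-40,36.5,34)),((640,325),(40,-36.5,38)),]
L=[((205,412),(-20,35,24)),((478,567),(-20,-35,24)),((545,440),(14,-35,24))]
def W(q,X):
    a=q[2];return np.array([q[0]+np.cos(a)*X[0]-np.sin(a)*X[1],q[1]+np.sin(a)*X[0]+np.cos(a)*X[1],X[2]])
f=lambda q:np.concatenate([proj(p,W(q,X))-c(*u) for u,X in P]+[proj(p,W(q,np.array(X)+[0,q[3],0]))-c(*u) for u,X in L])
r=least_squares(f,[447,-203,-.28,0],loss='soft_l1')
print(r.x.round(3),r.fun.round(2).tolist())
q=r.x
print("deg",np.degrees(q[2]),"bar",W(q,(30,q[3],25)))
# collar: pixel rays at z=25..33 in jig frame
for u in [(427,273),(440,240),(412,308),(400,300),(425,310),(430,235),(452,245)]:
  for z in (25,33.5):
    X=ray(p,*c(*u),z); d=X[:2]-q[:2];a=q[2]
    print(u,z,(np.cos(a)*d[0]+np.sin(a)*d[1]).round(1),(-np.sin(a)*d[0]+np.cos(a)*d[1]-q[3]).round(1))
c2=lambda x,y:np.array([60+(x+.5)/5-.5,20+(y+.5)/5-.5])
for u in [(157,90),(452,158),(427,478),(148,420)]: print("stand",ray(p,*c2(*u),46).round(1))
for u in [(105,187),(198,203),(190,312),(103,298)]: print("handle",ray(p,*c2(*u),96).round(1))
E
python3 fit.py
```

```text
[ 4.51038e+02 -2.03445e+02 -2.84000e-01 -7.55000e-01] [-1.65, 0.54, 0.78, 0.84, 2.11, -0.35, 1.04, -3.37, -0.83, 0.5, -3.08, 0.5, -0.94, -0.34, 0.03, 0.84, 1.98, -0.82]
deg -16.28517378780026 bar [ 479.62308639 -212.58271273   25.        ]
(427, 273) 25 29.3 5.7
(427, 273) 33.5 29.0 5.1
(440, 240) 25 36.4 6.5
(440, 240) 33.5 35.9 5.9
(412, 308) 25 21.5 5.0
(412, 308) 33.5 21.5 4.5
(400, 300) 25 21.7 8.0
(400, 300) 33.5 21.6 7.4
(425, 310) 25 22.6 2.4
(425, 310) 33.5 22.5 2.0
(430, 235) 25 36.2 8.8
(430, 235) 33.5 35.7 8.2
(452, 245) 25 36.8 3.8
(452, 245) 33.5 36.3 3.3
stand [489.8 -35.9  46. ]
stand [491.3 -91.8  46. ]
stand [431.2 -93.7  46. ]
stand [429.1 -37.7  46. ]
handle [469.4 -57.3  96. ]
handle [470.6 -72.2  96. ]
handle [453.4 -72.1  96. ]
handle [452.2 -57.8  96. ]
```

```bash
sed -i 's/,((333,108),(50,36.5,34))//; s/,((640,325),(40,-36.5,38))//' fit.py; python3 fit.py | head -2;
python3 -m crank '[[-1,0,0,0,0,0,1.03],[-1,0,0,0,0,0,1.03],[-1,1.4,-3.5,0,0,0,0],[-1,1.5,-3.5,0,0,0,0],[-1,1.5,-3.5,0,0,0,0]]';python3 -m crank '[[-1,1.5,-3.5,0,0,0,0],[-1,1.5,-3.5,0,0,0,0],[-1,0,0,0,0,0,0],[-1,0,0,0,0,0,0]]'; python3 - <<'E'
from h import *
st()
p=snapshot("wrist"); save(p,"w4.png")
for th in ["stand","fork_tool","jig"]:
        for o in outline_of(p,th)[:2]:
            e=o["extent"]; print(th,round(o["p"],2),np.round(e,1).tolist(),ray(p,e[0],e[1],0).round(0).tolist())
E
```

```text
[ 4.51166e+02 -2.03326e+02 -2.88000e-01 -9.95000e-01] [-1.83, 0.16, 0.47, 0.76, 2.09, -0.24, -0.99, 0.17, -0.84, -0.52, 0.02, 0.88, 2.07, -0.72]
deg -16.501177135858203 bar [ 479.64805343 -212.80080369   25.        ]
clock: 2.6
tcp_pos: [432.6, -136.5, 231.3]
orientation: [-0.0, 1.0, 0.009, 0.0]
ft_force: [1.0, -1.0, -0.2]
finger_gap: 85.2
clock: 2.93
tcp_pos: [461.5, -64.9, 231.2]
orientation: [-0.0, 1.0, 0.012, -0.0]
ft_force: [-1.3, 0.3, -0.3]
finger_gap: 85.6
{'clock': 2.933, 'joint_pos': [-0.288, 0.165, 1.787, 0.0, 1.19, 1.258], 'qvel': [-0.056, -0.006, 0.008, -0.021, 0.002, -0.01], 'joint_torque': [1.852, -38.048, -26.559, 0.345, -0.019, 0.226], 'tcp_pos': [461.477, -64.854, 231.24], 'orientation': [-0.0, 1.0, 0.012, -0.0], 'ft_force': [-1.253, 0.299, -0.308], 'moment': [0.011, 0.032, 0.052], 'finger_gap': 85.635}
stand 0.73 [380.9, 33.9, 185.6, 48.9] [623.0, -172.0, 0.0]
fork_tool 0.81 [180.0, 220.1, 36.4, 41.0] [404.0, 60.0, 0.0]
fork_tool 0.73 [280.9, 190.4, 29.3, 35.4] [447.0, -69.0, 0.0]
jig 0.97 [395.9, 192.8, 116.9, 102.5] [447.0, -213.0, 0.0]
```

View pics/w4.png

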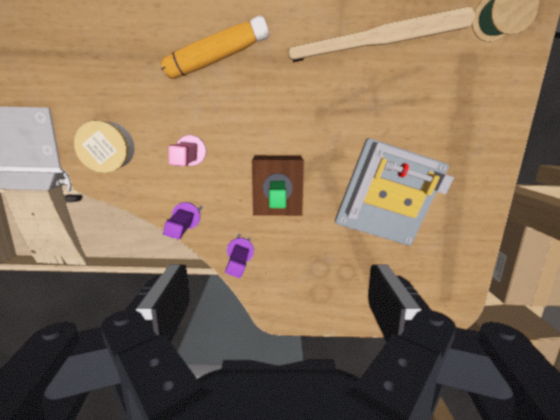

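```bash
python3 -m crank '[[-1,0,0,3.5,0,0,0],[-1,0,0,3.5,0,0,0],[-1,0,0,3.5,0,0,0],[-1,0,0,3,0,0,0],[-1,0,0,0,0,0,0]]';python3 - <<'E'
from h import *
p=snapshot("wrist"); save(p,"w5.png")
print(sensors.state()["tcp_pos"])
E
```

```text
clock: 3.55
tcp_pos: [456.6, -66.3, 91.9]
orientation: [-0.001, 1.0, 0.009, -0.005]
ft_force: [-1.3, 0.6, -0.4]
finger_gap: 85.2
[458.18205276 -66.55078002  94.25081975]
```

View pics/w5.png

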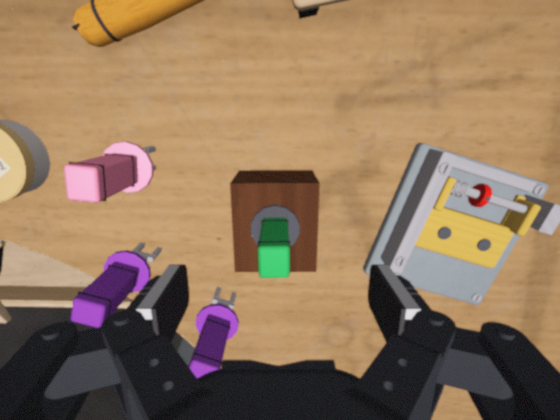

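```bash
python3 -m crank '[[-1,0.2,-0.1,1.8,0,0,0],[-1,0.1,-0.05,1.8,0,0,0],[-1,0,0,0,0,0,0],[-1,0,0,0,0,0,0]]';python3 - <<'E'
from h import *
st()
E
```

```text
clock: 3.93
tcp_pos: [464.5, -65.2, 61.5]
orientation: [0.0, 1.0, 0.009, 0.0]
ft_force: [-0.8, 0.3, 0.9]
finger_gap: 85.3
{'clock': 3.933, 'joint_pos': [-0.287, 0.415, 1.967, 0.0, 0.76, 1.265], 'qvel': [0.004, -0.02, -0.01, 0.001, 0.001, 0.001], 'joint_torque': [-0.05, -43.062, -15.533, 0.003, -0.125, 0.003], 'tcp_pos': [464.47, -65.166, 61.518], 'orientation': [0.0, 1.0, 0.009, 0.0], 'ft_force': [-0.816, 0.303, 0.901], 'moment': [-0.008, -0.019, -0.009], 'finger_gap': 85.303}
```

```bash
python3 -m crank '[[-1,-0.35,0,0.4,0,0,0],[-1,0,0,0,0,0,0],[-0.3,0,0,0,0,0,0],[0.5,0,0,0,0,0,0],[1,0,0,0,0,0,0]]' 90;python3 -m crank '[[1,0,0,0,0,0,0],[1,0,0,0,0,0,0],[1,0,0,0,0,0,0],[1,0,0,0,0,0,0],[1,0,0,0,0,0,0]]' ; python3 - <<'E'
from h import *
st()
E
```

```text
clock: 4.35
tcp_pos: [460.9, -64.6, 56.9]
orientation: [0.0, 1.0, 0.01, 0.0]
ft_force: [0.0, -0.4, 0.4]
finger_gap: 51.4
clock: 4.77
tcp_pos: [460.6, -64.5, 56.5]
orientation: [-0.0, 1.0, 0.01, 0.0]
ft_force: [-0.3, 0.6, 5.9]
finger_gap: 14.6
{'clock': 4.767, 'joint_pos': [-0.288, 0.42, 1.979, 0.0, 0.743, 1.263], 'qvel': [-0.0, 0.001, 0.0, 0.0, 0.0, 0.0], 'joint_torque': [-0.065, -41.961, -14.958, 0.014, -0.335, 0.004], 'tcp_pos': [460.615, -64.493, 56.534], 'orientation': [-0.0, 1.0, 0.01, 0.0], 'ft_force': [-0.277, 0.581, 5.942], 'moment': [0.012, 0.148, 0.009], 'finger_gap': 14.632}
```

```bash
python3 -m crank '[[1,0,0,-1,0,0,0],[1,0,0,-2,0,0,0],[1,0,0,-2.5,0,0,0],[1,0,0,-2.5,0,0,0],[1,0,0,0,0,0,0]]';python3 -m crank '[[1,0,0,0,0,0,0],[1,0,0,0,0,0,0]]'; python3 - <<'E'
from h import *
st()
p=snapshot("wrist"); save(p,"w6.png")
p=snapshot("scene"); save(p,"s6.png",(200,180,370,300),4.7)
E
```

```text
clock: 5.18
tcp_pos: [463.2, -65.2, 139.9]
orientation: [0.001, 1.0, 0.01, 0.003]
ft_force: [0.6, -0.6, -0.7]
finger_gap: 15.1
clock: 5.35
tcp_pos: [459.9, -64.3, 135.7]
orientation: [-0.0, 1.0, 0.01, -0.0]
ft_force: [-0.6, -0.6, -1.4]
finger_gap: 14.9
{'clock': 5.35, 'joint_pos': [-0.288, 0.287, 1.907, 0.0, 0.948, 1.263], 'qvel': [0.001, 0.019, 0.013, -0.002, 0.001, -0.0], 'joint_torque': [0.007, -42.536, -21.981, 0.002, -0.061, -0.0], 'tcp_pos': [459.927, -64.31, 135.746], 'orientation': [-0.0, 1.0, 0.01, -0.0], 'ft_force': [-0.559, -0.615, -1.436], 'moment': [-0.008, 0.001, 0.003], 'finger_gap': 14.894}
```

View pics/w6.png

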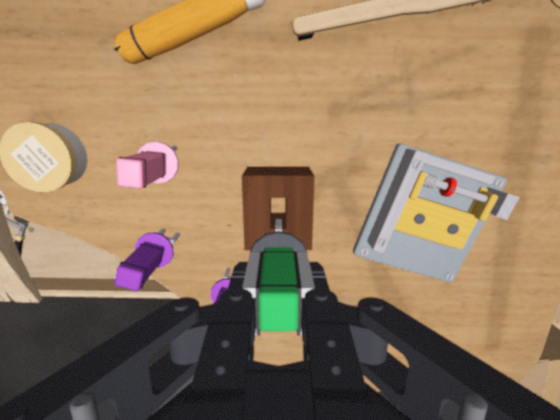

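View pics/s6.png

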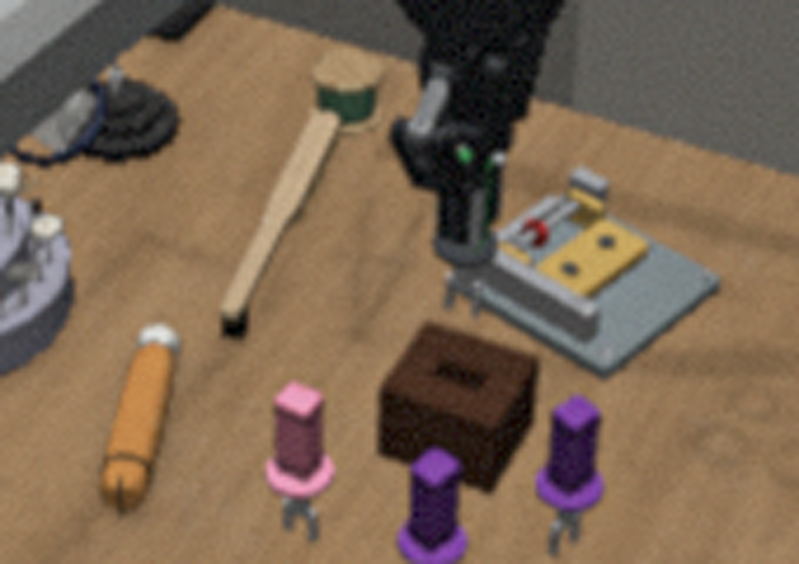

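```bash
python3 -m crank '[[1,0,0,0,0,0,0.98],[1,0,0,0,0,0,0.98],[1,0,0,0,0,0,0.98],[1,1.2,2.9,0,0,0,0],[1,1.2,2.9,0,0,0,0]]';python3 -m crank '[[1,1.2,2.9,0,0,0,0],[1,1.2,2.9,0,0,0,0],[1,1.2,2.9,0,0,0,0],[1,0,0,0,0,0,0],[1,0,0,0,0,0,0]]'; python3 - <<'E'
from h import *
st()
p=snapshot("wrist"); save(p,"w7.png",(140,80,420,280),2.8)
p=snapshot("scene"); save(p,"s7.png",(260,190,370,270),7)
p=snapshot("top"); save(p,"t7.png",(290,190,390,270),7)
E
```

```text
clock: 5.87
tcp_pos: [465.8, -126.0, 134.9]
orientation: [-0.001, 0.99, -0.142, -0.002]
ft_force: [0.6, -0.3, -1.4]
finger_gap: 15.1
clock: 6.28
tcp_pos: [476.3, -221.8, 135.0]
orientation: [-0.0, 0.989, -0.145, -0.001]
ft_force: [0.2, 0.8, -1.6]
finger_gap: 14.9
{'clock': 6.283, 'joint_pos': [-0.567, 0.365, 1.779, 0.0, 0.999, 1.294], 'qvel': [0.037, -0.017, 0.04, 0.011, 0.017, 0.01], 'joint_torque': [-1.405, -47.743, -23.77, -0.213, -0.292, -0.135], 'tcp_pos': [476.35, -221.789, 134.975], 'orientation': [-0.0, 0.989, -0.145, -0.001], 'ft_force': [0.158, 0.83, -1.592], 'moment': [0.022, 0.059, -0.03], 'finger_gap': 14.867}
```

View pics/w7.png

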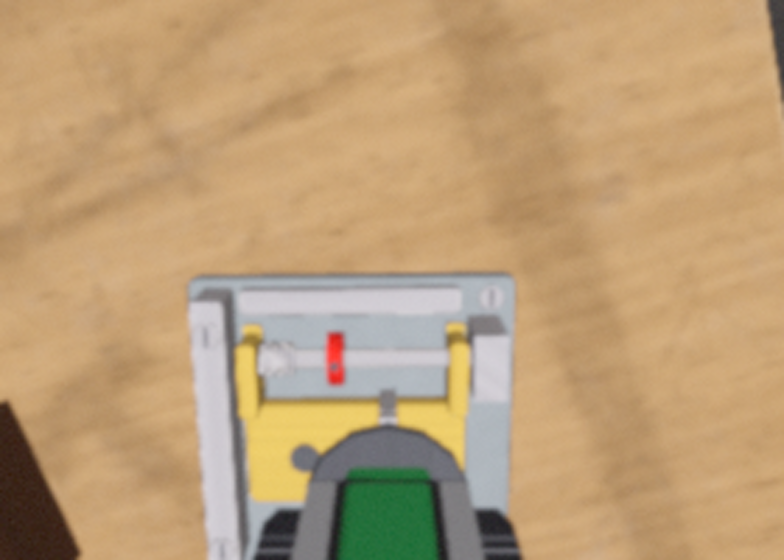

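View pics/s7.png

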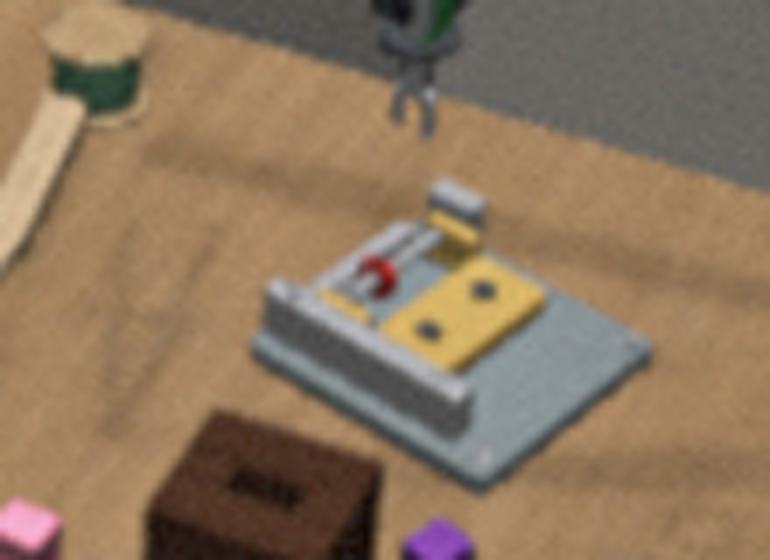

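```bash
python3 - <<'E'
from h import *
p=snapshot("wrist"); save(p,"w8.png",(215,175,325,250),7)
s=st()
np.savez("w8.npz",tcp=s["tcp_pos"],q=s["orientation"],**{k:np.array(p[k]) for k in ["R","t","fx","fy","cx","cy","color"]})
E
```

```text
{'clock': 6.483, 'joint_pos': [-0.563, 0.363, 1.782, 0.0, 1.0, 1.294], 'qvel': [0.006, -0.005, -0.002, -0.0, -0.002, -0.001], 'joint_torque': [-0.503, -47.44, -22.604, -0.024, -0.011, 0.005], 'tcp_pos': [475.951, -219.039, 135.545], 'orientation': [-0.001, 0.99, -0.143, -0.001], 'ft_force': [-0.543, -0.084, -1.392], 'moment': [-0.01, 0.026, -0.006], 'finger_gap': 14.995}
```

View pics/w8.png

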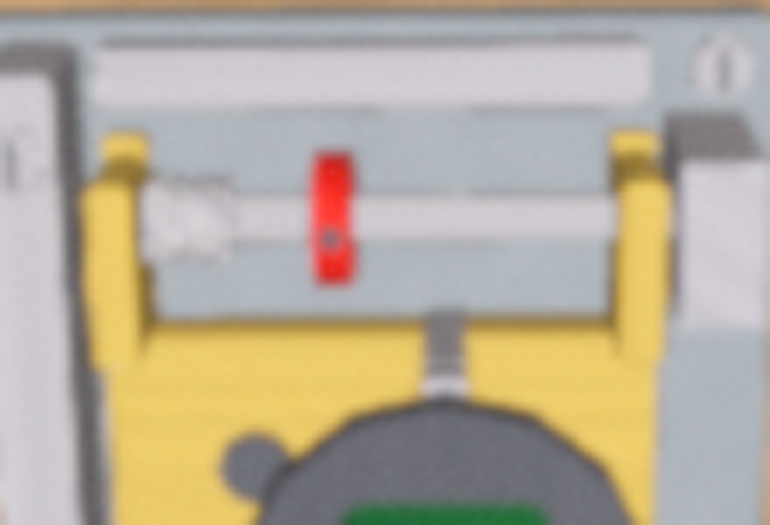

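View pics/t7.png

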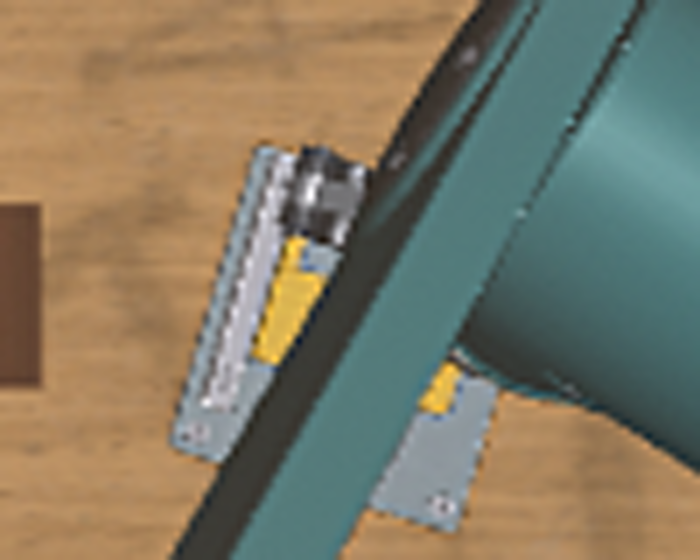

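```bash
python3 - <<'E'
from h import *
p=dict(np.load("w8.npz")); tcp=p["tcp"]
from scipy.spatial.transform import Rotation as Ro
q=p["q"]; T=Ro.from_quat([q[1],q[2],q[3],q[0]]).as_matrix()
print("toolaxes",T.round(3).tolist())
a=2*np.arctan2(q[2],q[1]); print("yaw",np.degrees(a))
ex=np.array([np.cos(a),np.sin(a)]);ey=np.array([-np.sin(a),np.cos(a)])
c=lambda x,y:(215+(x+.5)/7-.5,175+(y+.5)/7-.5)
def loc(n,u,z):
    X=ray(p,*c(*u),z);d=X[:2]-tcp[:2];print(n,u,z,"x",(d@ex).round(1),"y",(d@ey).round(1))
loc("barR",(480,217),25);loc("bar",(590,217),25);loc("barL",(280,216),25)
loc("collarface",(354,217),25);loc("collarL",(313,217),25)
loc("collar rear",(332,152),25+5);loc("collar front",(332,285),30)
loc("knIn-",(612,232),25);loc("lugR",(685,155),38);loc("lugF",(690,325),38)
loc("knL top outer",(82,200),32)
loc("cheekinner",(60,400),34);loc("cheek",(55,80),34)
for dz in (49,50.5,52): loc("tip9",(446,312),tcp[2]-dz)
print(R:=None)
print("pred tip px", proj(p,np.r_[tcp[:2]+9*ex,tcp[2]-50.5]), c(446,312))
E
```

```text
toolaxes [[0.959, -0.283, -0.002], [-0.283, -0.959, 0.002], [-0.002, -0.001, -1.0]]
yaw -16.461797806459487
barR (480, 217) 25 x 0.4 y -4.6
bar (590, 217) 25 x 0.4 y -18.1
barL (280, 216) 25 x 0.5 y 19.9
collarface (354, 217) 25 x 0.4 y 10.8
collarL (313, 217) 25 x 0.4 y 15.9
collar rear (332, 152) 30 x 9.9 y 13.1
collar front (332, 285) 30 x -6.7 y 13.4
knIn- (612, 232) 25 x -1.6 y -20.8
lugR (685, 155) 38 x 11.6 y -28.0
lugF (690, 325) 38 x -9.1 y -29.2
knL top outer (82, 200) 32 x 4.6 y 42.8
cheekinner (60, 400) 34 x -20.1 y 46.4
cheek (55, 80) 34 x 19.6 y 44.8
tip9 (446, 312) 86.54451648537884 x 9.3 y -0.5
tip9 (446, 312) 85.04451648537884 x 8.8 y -0.5
tip9 (446, 312) 83.54451648537884 x 8.3 y -0.5
None
pred tip px [277.59411478 218.84248984] (278.2857142857143, 219.14285714285714)
```

```bash
python3 -m crank '[[1,0.05,0,1,0,0,0],[1,0,0,1,0,0,0],[1,0,0,1,0,0,0],[1,0,0,0.7,0,0,0],[1,0,0,0,0,0,0]]';python3 -m crank '[[1,0,0,0,0,0,0],[1,0,0,0,0,0,0]]'; python3 - <<'E'
from h import *
p=snapshot("wrist"); save(p,"w9.png",(215,165,325,250),7)
s=st()
np.savez("w9.npz",tcp=s["tcp_pos"],q=s["orientation"],**{k:np.array(p[k]) for k in ["R","t","fx","fy","cx","cy","color"]})
E
```

```text
clock: 6.9
tcp_pos: [475.9, -219.6, 97.1]
orientation: [-0.001, 0.99, -0.143, -0.002]
ft_force: [0.6, 0.5, -0.5]
finger_gap: 15.1
clock: 7.07
tcp_pos: [477.4, -220.7, 99.2]
orientation: [-0.0, 0.99, -0.144, -0.0]
ft_force: [0.1, 0.7, -1.2]
finger_gap: 14.8
{'clock': 7.117, 'joint_pos': [-0.565, 0.415, 1.812, 0.0, 0.914, 1.294], 'qvel': [-0.001, -0.005, -0.003, -0.001, 0.0, -0.0], 'joint_torque': [0.044, -48.685, -20.108, 0.003, 0.022, 0.0], 'tcp_pos': [477.537, -220.865, 99.486], 'orientation': [0.0, 0.99, -0.144, 0.0], 'ft_force': [-0.114, 0.122, -0.685], 'moment': [0.004, -0.014, -0.008], 'finger_gap': 15.262}
```

View pics/w9.png

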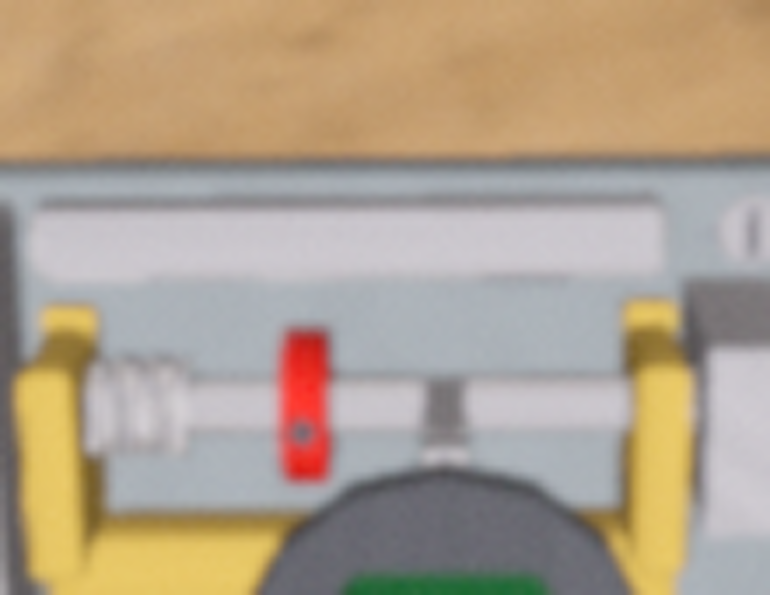

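```bash
python3 - <<'E'
from h import *
p=dict(np.load("w9.npz")); tcp=p["tcp"]; q=p["q"]
a=2*np.arctan2(q[2],q[1]); print("yaw",np.degrees(a))
ex=np.array([np.cos(a),np.sin(a)]);ey=np.array([-np.sin(a),np.cos(a)])
c=lambda x,y:(215+(x+.5)/7-.5,165+(y+.5)/7-.5)
def loc(n,u,z):
    X=ray(p,*c(*u),z);d=X[:2]-tcp[:2];print(n,"x",(d@ex).round(1),"y",(d@ey).round(1))
loc("bar",(550,404),25);loc("barL",(240,404),25);loc("collarface",(329,404),25);loc("knIn",(632,404),25)
loc("tip",(447,381),tcp[2]-50.5); loc("lugfrontcorner",(708,530),38)
E
```

```text
yaw -16.513527047693284
bar x -1.8 y -11.4
barL x -1.8 y 21.7
collarface x -1.8 y 12.2
knIn x -1.8 y -20.1
tip x 9.0 y -0.4
lugfrontcorner x -10.8 y -27.1
```

```bash
python3 -m crank '[[1,-0.18,0,0,0,0,0],[1,0,0,0.6,0,0,0],[1,0,0,0.4,0,0,0],[1,0,0,0,0,0,0],[1,0,0,0,0,0,0]]';python3 -m crank '[[1,0,0,0,0,0,0]]'; python3 - <<'E'
from h import *
p=snapshot("wrist"); save(p,"w10.png",(215,165,325,250),7)
s=st()
p=snapshot("scene"); save(p,"s10.png",(280,200,350,250),11)
E
```

```text
clock: 7.53
tcp_pos: [475.2, -220.0, 88.9]
orientation: [-0.0, 0.99, -0.144, -0.0]
ft_force: [-0.6, -0.1, -1.2]
finger_gap: 15.0
clock: 7.62
tcp_pos: [475.5, -220.2, 89.2]
orientation: [-0.0, 0.99, -0.144, -0.0]
ft_force: [-0.5, 0.1, -0.5]
finger_gap: 14.9
{'clock': 7.667, 'joint_pos': [-0.566, 0.428, 1.825, 0.0, 0.889, 1.293], 'qvel': [-0.001, -0.003, -0.002, 0.0, -0.001, 0.0], 'joint_torque': [-0.005, -49.15, -19.577, 0.0, 0.011, 0.0], 'tcp_pos': [475.603, -220.223, 89.297], 'orientation': [-0.0, 0.99, -0.144, 0.0], 'ft_force': [-0.09, 0.203, -1.243], 'moment': [0.021, 0.0, -0.025], 'finger_gap': 15.165}
```

View pics/w10.png

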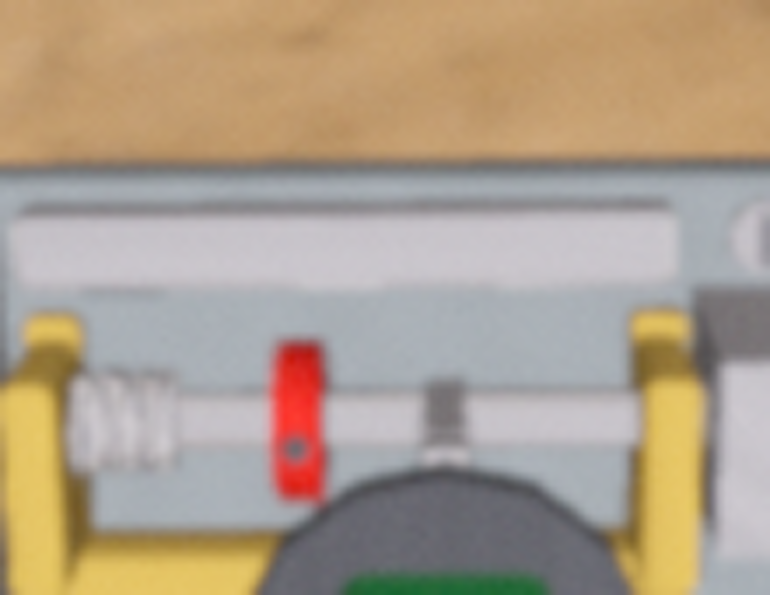

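View pics/s10.png

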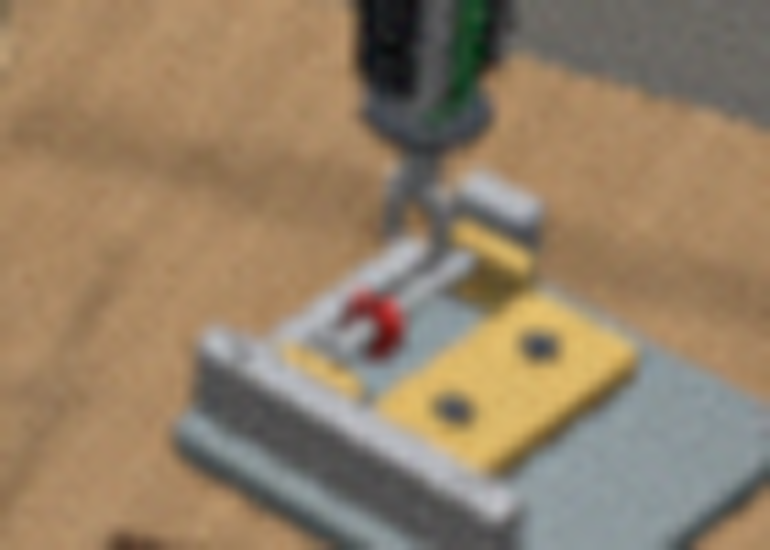

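```bash
python3 - <<'E'
from h import *
p=snapshot("wrist"); tcp=sensors.state()["tcp_pos"];a=np.radians(-16.5)
ex=np.array([np.cos(a),np.sin(a)])
print((ray(p,215+550.5/7-.5,165+417.5/7-.5,25)[:2]-tcp[:2])@ex, (ray(p,215+447/7-.5,165+381/7-.5,tcp[2]-50.5)[:2]-tcp[:2])@ex)
E
python3 -m crank '[[1,0.02,0,0.4,0,0,0],[1,0,0,0.4,0,0,0],[1,0,0,0.4,0,0,0],[1,0,0,0,0,0,0],[1,0,0,0,0,0,0]]'
```

```text
0.5140008269372983 9.20383545842374
clock: 8.18
tcp_pos: [475.4, -220.0, 76.8]
orientation: [-0.0, 0.99, -0.144, -0.001]
ft_force: [0.4, 1.1, -0.2]
finger_gap: 14.8
```

```bash
python3 -m crank '[[1,0,0,0.4,0,0,0],[1,0,0,0.45,0,0,0],[1,0,0,0,0,0,0],[1,0,0,0,0,0,0],[1,0,0,0,0,0,0]]'; python3 - <<'E'
from h import *
p=snapshot("wrist"); save(p,"w11.png",(215,165,325,250),7)
s=st()
p=snapshot("scene"); save(p,"s11.png",(280,200,350,250),11)
E
```

```text
clock: 8.6
tcp_pos: [475.7, -220.2, 68.7]
orientation: [-0.0, 0.99, -0.144, -0.0]
ft_force: [-0.2, -0.8, 0.4]
finger_gap: 15.2
{'clock': 8.65, 'joint_pos': [-0.565, 0.46, 1.84, 0.0, 0.841, 1.293], 'qvel': [0.0, -0.001, -0.001, 0.003, 0.001, 0.001], 'joint_torque': [-0.001, -49.879, -18.308, 0.0, 0.01, -0.0], 'tcp_pos': [475.781, -220.268, 68.809], 'orientation': [-0.0, 0.99, -0.144, 0.0], 'ft_force': [0.557, -0.178, -1.512], 'moment': [0.017, 0.04, 0.007], 'finger_gap': 15.25}
```

View pics/w11.png

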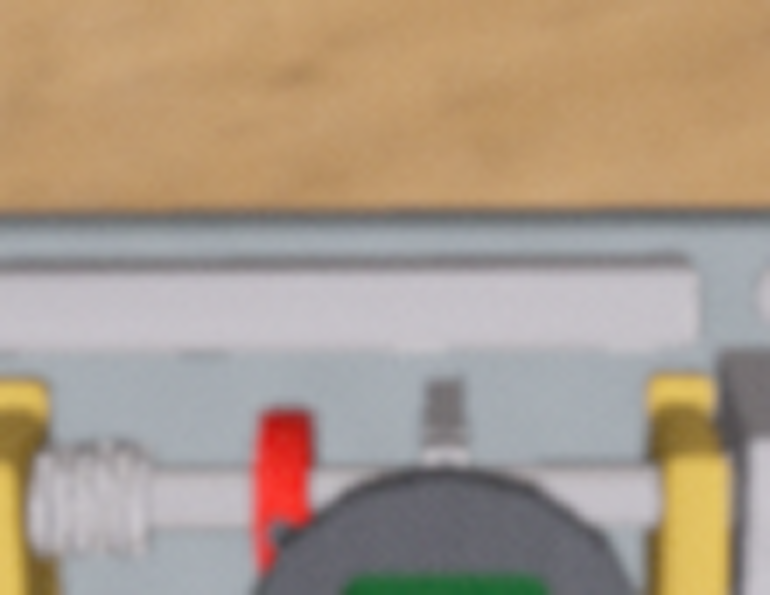

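View pics/s11.png

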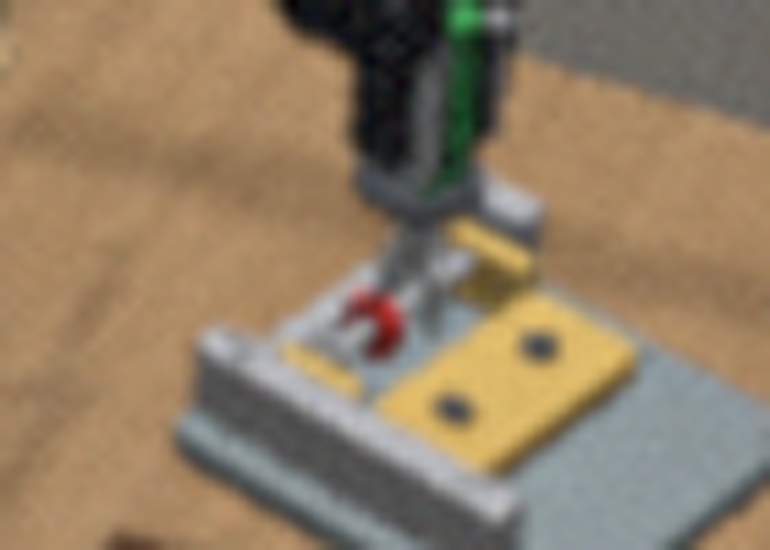

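```bash
cat > mon.py <<'E'
from h import *
a=np.radians(-16.5);ex=np.array([np.cos(a),np.sin(a)]);ey=np.array([-np.sin(a),np.cos(a)])
F=[]
for i in range(4):
    s=sensors.state();F.append(np.r_[s["ft_force"],s["moment"]])
    snapshot("wrist")
s=sensors.state();F=np.mean(F,0);d=np.array(s["tcp_pos"])-[475.78,-220.27,0]
print("t",round(s["clock"],2),"x",(d[:2]@ex).round(2),"y",(d[:2]@ey).round(2),"z",d[2].round(1),"Fx",(F[:2]@ex).round(2),"Fy",(F[:2]@ey).round(2),"Fz",F[2].round(2),"Mx",(F[3:5]@ex).round(3),"My",(F[3:5]@ey).round(3),"gap",round(s["finger_gap"],1))
E
python3 mon.py
python3 -m crank '[[1,0,-0.3,0,0,0,0],[1,0,-0.2,0,0,0,0],[1,0,0,0,0,0,0],[1,0,0,0,0,0,0]]'; python3 mon.py;  python3 -m crank '[[1,0,-0.1,0,0,0,0],[1,0,-0.1,0,0,0,0],[1,0,0,0,0,0,0],[1,0,0,0,0,0,0]]'; python3 mon.py
```

```text
t 8.9 x 0.06 y -0.01 z 68.9 Fx -0.29 Fy -0.11 Fz -0.96 Mx 0.007 My 0.005 gap 15.1
clock: 9.23
tcp_pos: [477.2, -215.2, 68.8]
orientation: [-0.0, 0.99, -0.143, -0.0]
ft_force: [-0.1, 0.3, -1.2]
finger_gap: 15.1
t 9.43 x -0.01 y 4.98 z 68.8 Fx -0.13 Fy -0.08 Fz -0.95 Mx 0.033 My -0.011 gap 14.9
clock: 9.77
tcp_pos: [477.7, -213.5, 68.8]
orientation: [-0.0, 0.99, -0.144, -0.0]
ft_force: [-0.9, -0.1, -0.3]
finger_gap: 14.7
t 9.97 x -0.01 y 6.98 z 68.8 Fx -0.32 Fy 0.04 Fz -0.59 Mx 0.012 My -0.017 gap 14.7
```

Tracking is exact. I continue in small steps.

```bash

python3 -m crank '[[1,0,-0.1,0,0,0,0],[1,0,0,0,0,0,0],[1,0,0,0,0,0,0]]' >/dev/null; python3 mon.py;  python3 -m crank '[[1,0,-0.1,0,0,0,0],[1,0,0,0,0,0,0],[1,0,0,0,0,0,0]]'>/dev/null; python3 mon.py;python3 -m crank '[[1,0,-0.1,0,0,0,0],[1,0,0,0,0,0,0],[1,0,0,0,0,0,0]]'>/dev/null; python3 mon.py;python3 -m crank '[[1,0,-0.1,0,0,0,0],[1,0,0,0,0,0,0],[1,0,0,0,0,0,0]]'>/dev/null; python3 mon.py
```

```text
t 10.42 x -0.04 y 7.99 z 68.8 Fx 0.18 Fy -0.07 Fz -0.26 Mx 0.004 My 0.029 gap 15.1
t 10.87 x -0.02 y 9.03 z 68.8 Fx -0.12 Fy -0.32 Fz -0.79 Mx 0.011 My 0.025 gap 14.7
t 11.32 x -0.07 y 10.04 z 68.8 Fx -0.0 Fy -0.38 Fz -1.14 Mx -0.01 My -0.007 gap 14.9
t 11.77 x -0.05 y 10.96 z 68.8 Fx -0.09 Fy -0.91 Fz -1.28 Mx -0.197 My -0.006 gap 15.1
```

```bash

for i in 1 2 3; do :; done
python3 -m crank '[[1,0,-0.1,0,0,0,0],[1,0,0,0,0,0,0]]' >/dev/null; python3 mon.py;  python3 -m crank '[[1,0,-0.1,0,0,0,0],[1,0,0,0,0,0,0]]'>/dev/null; python3 mon.py;python3 -m crank '[[1,0,-0.1,0,0,0,0],[1,0,0,0,0,0,0]]'>/dev/null; python3 mon.py;python3 -m crank '[[1,0,-0.1,0,0,0,0],[1,0,0,0,0,0,0]]'>/dev/null; python3 mon.py
```

```text
t 12.13 x -0.07 y 11.99 z 68.8 Fx -0.11 Fy -1.32 Fz -1.58 Mx -0.343 My 0.04 gap 14.9
t 12.5 x -0.04 y 12.89 z 68.8 Fx -0.76 Fy -3.05 Fz -0.79 Mx -0.615 My 0.126 gap 14.7
t 12.87 x -0.05 y 13.94 z 68.8 Fx -0.48 Fy -3.4 Fz -0.83 Mx -0.763 My 0.155 gap 14.8
t 13.23 x -0.09 y 14.96 z 68.8 Fx -1.1 Fy -4.07 Fz -0.68 Mx -0.847 My 0.212 gap 14.5
```

```bash

python3 -m crank '[[1,0,-0.1,0,0,0,0],[1,0,0,0,0,0,0]]' >/dev/null; python3 mon.py;  python3 -m crank '[[1,0,-0.1,0,0,0,0],[1,0,0,0,0,0,0]]'>/dev/null; python3 mon.py;python3 -m crank '[[1,0,-0.1,0,0,0,0],[1,0,0,0,0,0,0]]'>/dev/null; python3 mon.py;python3 -m crank '[[1,0,-0.05,0,0,0,0],[1,0,0,0,0,0,0]]'>/dev/null; python3 mon.py
```

```text
t 13.6 x -0.09 y 15.97 z 68.8 Fx -0.68 Fy -4.77 Fz -0.69 Mx -0.987 My 0.255 gap 14.7
t 13.97 x -0.08 y 16.86 z 68.8 Fx -1.39 Fy -5.31 Fz -1.25 Mx -1.122 My 0.294 gap 15.0
t 14.33 x -0.15 y 17.75 z 68.8 Fx -1.39 Fy -5.79 Fz -0.31 Mx -1.245 My 0.315 gap 15.3
t 14.7 x -0.14 y 18.18 z 68.8 Fx -1.45 Fy -5.68 Fz -0.49 Mx -1.277 My 0.351 gap 14.8
```

```bash

python3 -m crank '[[1,0,-0.05,0,0,0,0],[1,0,0,0,0,0,0]]' >/dev/null; python3 mon.py;  python3 -m crank '[[1,0,-0.04,0,0,0,0],[1,0,0,0,0,0,0]]'>/dev/null; python3 mon.py;python3 - <<'E'
from h import *
p=snapshot("wrist"); save(p,"w12.png",(215,165,325,250),7)
E
```

```text
t 15.07 x -0.12 y 18.6 z 68.8 Fx -1.41 Fy -6.11 Fz -0.63 Mx -1.347 My 0.351 gap 15.1
t 15.43 x -0.13 y 18.97 z 68.8 Fx -1.09 Fy -6.39 Fz -0.83 Mx -1.372 My 0.348 gap 15.0
```

View pics/w12.png

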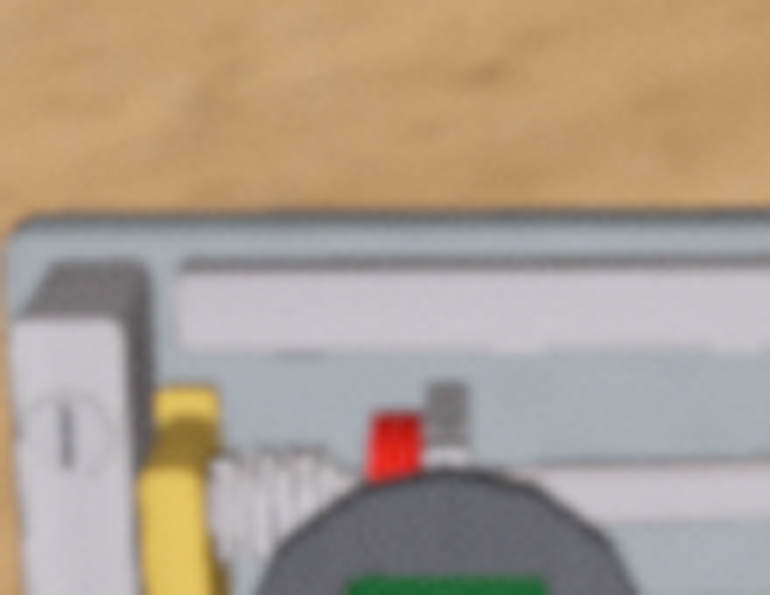

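```bash

python3 -m crank '[[1,0,-0.03,0,0,0,0],[1,0,0,0,0,0,0]]' >/dev/null; python3 mon.py;  python3 -m crank '[[1,0,-0.03,0,0,0,0],[1,0,0,0,0,0,0]]'>/dev/null; python3 mon.py;  python3 -m crank '[[1,0,-0.03,0,0,0,0],[1,0,0,0,0,0,0]]'>/dev/null; python3 mon.py
```

```text
t 15.85 x -0.15 y 19.23 z 68.8 Fx -2.13 Fy -7.01 Fz -0.99 Mx -1.411 My 0.366 gap 14.9
t 16.22 x -0.14 y 19.5 z 68.8 Fx -1.51 Fy -6.56 Fz -0.63 Mx -1.431 My 0.342 gap 14.8
t 16.58 x -0.14 y 19.67 z 68.8 Fx -1.57 Fy -7.08 Fz -0.9 Mx -1.566 My 0.4 gap 15.0
```

```bash

python3 -m crank '[[1,0,-0.03,0,0,0,0],[1,0,0,0,0,0,0]]' >/dev/null; python3 mon.py
```

```text
t 16.95 x -0.15 y 19.76 z 68.8 Fx -1.75 Fy -7.94 Fz -1.42 Mx -1.751 My 0.414 gap 14.8
```

```bash

python3 -m crank '[[1,-0.1,0,0,0,0,0],[1,-0.1,0,0,0,0,0],[1,0,0,0,0,0,0]]' >/dev/null; python3 mon.py; python3 -m crank '[[1,-0.1,0,0,0,0,0],[1,-0.1,0,0,0,0,0],[1,0,0,0,0,0,0]]' >/dev/null; python3 mon.py
```

```text
t 17.4 x -1.09 y 19.88 z 68.9 Fx 0.17 Fy -6.81 Fz -2.78 Mx -1.467 My -0.067 gap 14.9
t 17.85 x -1.85 y 19.76 z 69.2 Fx 2.02 Fy -6.45 Fz -3.02 Mx -1.398 My -0.476 gap 14.9
```

```bash

python3 -m crank '[[1,0,-0.05,0,0,0,0],[1,0,0,0,0,0,0]]' >/dev/null; python3 mon.py; python3 -m crank '[[1,-0.1,0,0,0,0,0],[1,-0.1,0,0,0,0,0],[1,0,0,0,0,0,0]]' >/dev/null; python3 mon.py;python3 - <<'E'
from h import *
p=snapshot("wrist"); save(p,"w13.png",(215,165,325,250),7)
p=snapshot("scene"); save(p,"s13.png",(280,200,350,250),11)
E
```

```text
t 18.22 x -1.8 y 19.97 z 69.3 Fx 1.58 Fy -7.8 Fz -2.61 Mx -1.652 My -0.392 gap 14.9
t 18.67 x -3.02 y 19.92 z 69.5 Fx 3.03 Fy -7.25 Fz -2.9 Mx -1.525 My -0.65 gap 15.4
```

View pics/w13.png

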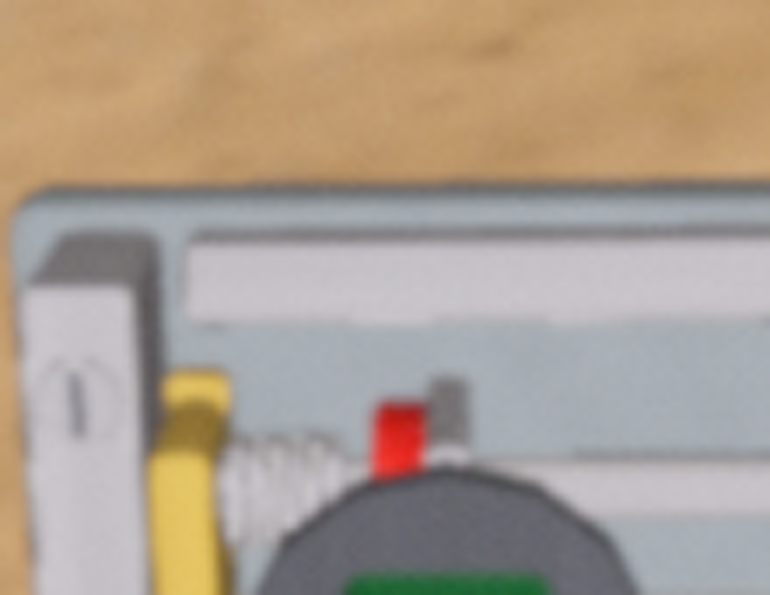

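View pics/s13.png

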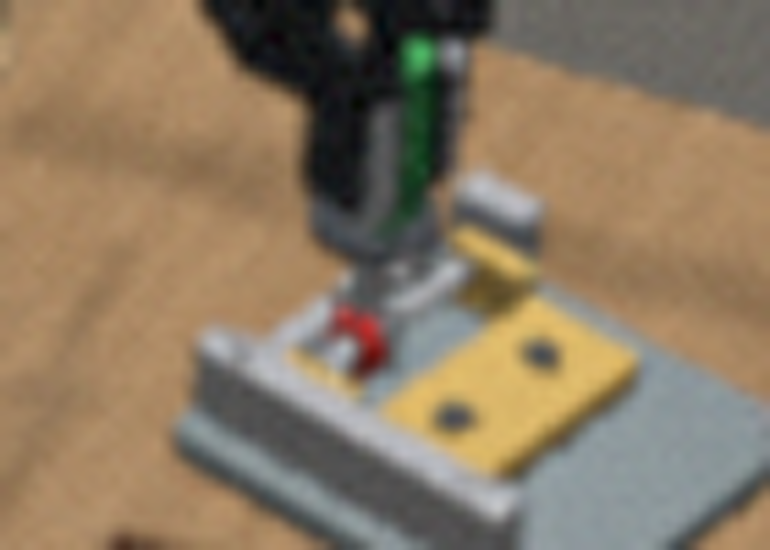

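```bash

python3 -m crank '[[1,-0.1,-0.03,0,0,0,0],[1,-0.1,0,0,0,0,0],[1,0,0,0,0,0,0]]' >/dev/null; python3 mon.py; python3 - <<'E'
from h import *
p=snapshot("wrist"); save(p,"w14.png",(230,150,390,260),5)
E
```

```text
t 19.22 x -4.56 y 19.97 z 69.7 Fx 3.37 Fy -7.95 Fz -1.91 Mx -1.711 My -0.71 gap 15.2
```

View pics/w14.png

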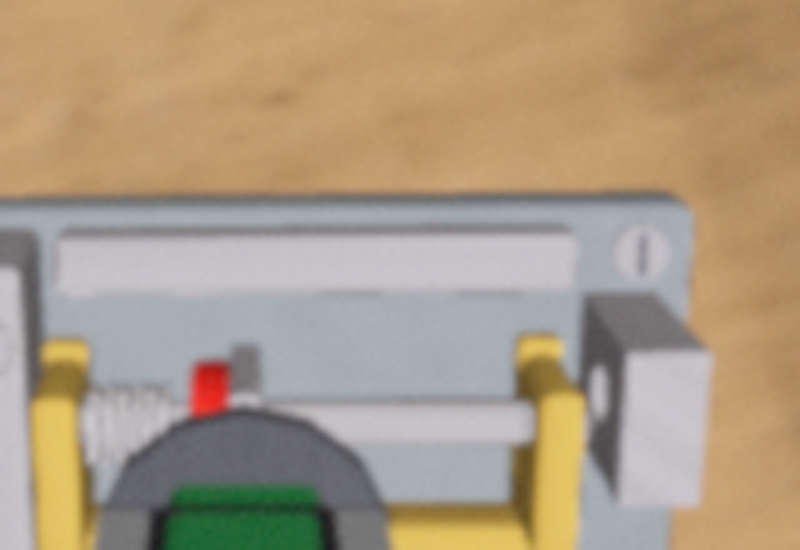

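The lug hole at (598,390) shows empty: the bar's end is out and the link is moving. I continue drawing.

```bash

python3 -m crank '[[1,-0.1,0,0,0,0,0],[1,-0.1,0,0,0,0,0],[1,-0.1,0,0,0,0,0],[1,0,0,0,0,0,0]]' >/dev/null; python3 mon.py; python3 -m crank '[[1,-0.1,0,0.03,0,0,0],[1,-0.1,0,0,0,0,0],[1,-0.1,0,0,0,0,0],[1,0,0,0,0,0,0]]' >/dev/null; python3 mon.py
```

```text
t 19.8 x -7.58 y 19.96 z 69.7 Fx 3.03 Fy -8.03 Fz -1.46 Mx -1.691 My -0.72 gap 14.9
t 20.33 x -10.33 y 19.92 z 69.5 Fx 3.15 Fy -7.79 Fz -1.02 Mx -1.712 My -0.748 gap 14.8
```

Steady forces (about 8.5 N in all). On.

```bash

python3 -m crank '[[1,-0.1,0,0,0,0,0],[1,-0.1,0,0,0,0,0],[1,-0.1,0,0,0,0,0],[1,-0.1,0,0,0,0,0],[1,0,0,0,0,0,0]]' >/dev/null; python3 mon.py; python3 -m crank '[[1,-0.1,0,0.03,0,0,0],[1,-0.1,0,0,0,0,0],[1,-0.1,0,0,0,0,0],[1,-0.1,0,0,0,0,0],[1,0,0,0,0,0,0]]' >/dev/null; python3 mon.py; python3 -m crank '[[1,-0.1,0,0,0,0,0],[1,-0.1,0,0,0,0,0],[1,-0.1,0,0,0,0,0],[1,0,0,0,0,0,0]]' >/dev/null; python3 mon.py;python3 -m crank '[[1,-0.1,0,0,0,0,0],[1,-0.1,0,0,0,0,0],[1,-0.1,0,0,0,0,0],[1,0,0,0,0,0,0]]' >/dev/null; python3 mon.py
python3 - <<'E'
from h import *
p=snapshot("wrist"); save(p,"w15.png",(180,110,390,270),3.8)
E
```

```text
t 20.95 x -14.29 y 19.89 z 69.5 Fx 3.59 Fy -7.74 Fz -1.67 Mx -1.734 My -0.73 gap 15.2
t 21.57 x -18.14 y 19.86 z 69.3 Fx 3.85 Fy -7.99 Fz -1.02 Mx -1.745 My -0.757 gap 15.0
t 22.1 x -21.09 y 19.84 z 69.3 Fx 4.09 Fy -8.11 Fz -1.03 Mx -1.75 My -0.765 gap 14.7
t 22.63 x -24.1 y 19.82 z 69.3 Fx 3.95 Fy -8.53 Fz -1.1 Mx -1.77 My -0.773 gap 15.0
```

View pics/w15.png

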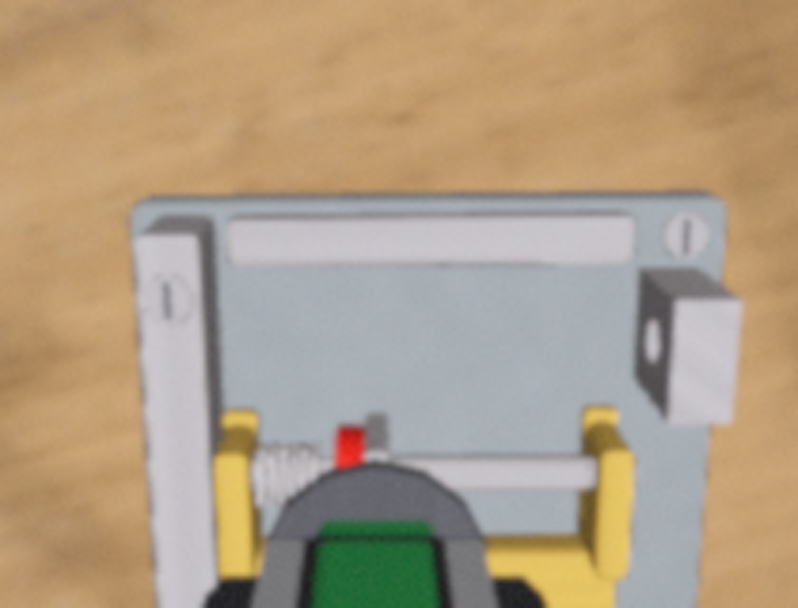

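```bash
python3 - <<'E'
from h import *
p=snapshot("wrist")
a=np.radians(-16.5);ex=np.array([np.cos(a),np.sin(a)]);ey=np.array([-np.sin(a),np.cos(a)])
c=lambda x,y:(180+(x+.5)/3.8-.5,110+(y+.5)/3.8-.5)
o=np.array([451.17,-203.33])
for n,u,z in [("bar",(520,472),25),("bar",(450,473),25),("lugF",(668,422),38),("lugR",(672,300),38),("plateRL",(135,203),12),("stopR",(230,262),20)]:
    d=ray(p,*c(*u),z)[:2]-o; print(n,(d@ex).round(1),(d@ey).round(1))
E
```

```text
bar 5.7 -14.8
bar 5.5 -2.8
lugF 19.1 -36.1
lugR 38.8 -35.3
plateRL 50.0 51.2
stopR 41.3 34.3
```

```bash

python3 -m crank '[[1,0,0.15,0,0,0,0],[1,0,0.15,0,0,0,0],[1,0,0.15,0,0,0,0],[1,0,0.15,0,0,0,0],[1,0,0,0,0,0,0]]' >/dev/null; python3 mon.py; python3 -m crank '[[1,0,0.15,0,0,0,0],[1,0,0.15,0,0,0,0],[1,0,0.15,0,0,0,0],[1,0,0.15,0,0,0,0],[1,0,0,0,0,0,0]]' >/dev/null; python3 mon.py
```

```text
t 23.35 x -26.62 y 15.21 z 68.6 Fx 2.28 Fy -4.09 Fz 0.49 Mx -0.845 My -0.573 gap 15.0
t 23.97 x -29.1 y 9.86 z 67.8 Fx 1.73 Fy 0.3 Fz -0.1 Mx 0.101 My -0.314 gap 15.0
```

```bash

python3 -m crank '[[1,0.1,0.1,0,0,0,0],[1,0.1,0,0,0,0,0],[1,0,0,0,0,0,0],[1,0,0,0,0,0,0]]' >/dev/null; python3 mon.py; python3 - <<'E'
from h import *
p=snapshot("wrist"); save(p,"w16.png",(180,110,390,270),3.8)
E
```

```text
t 24.5 x -26.21 y 8.41 z 68.1 Fx 0.2 Fy 0.13 Fz -0.81 Mx -0.013 My -0.003 gap 14.9
```

View pics/w16.png

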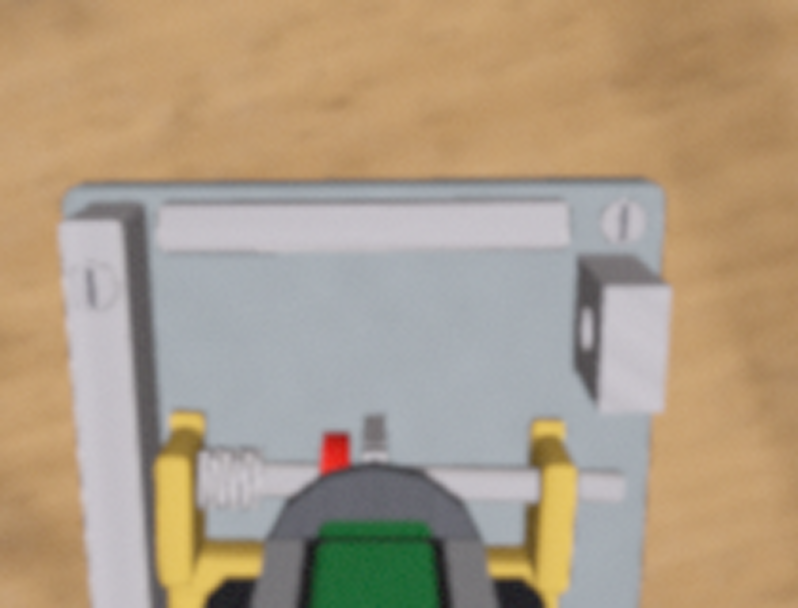

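Fork is free (forces ≈ 0), the bar's end at (605,485) lies in front of the lug. I lift.

```bash

python3 -m crank '[[1,0,0,-0.3,0,0,0],[1,0,0,-0.4,0,0,0],[1,0,0,-0.4,0,0,0],[1,0,0,-0.4,0,0,0],[1,0,0,-0.4,0,0,0]]'; python3 -m crank '[[1,0,0,-0.6,0,0,0],[1,0,0,-1,0,0,0],[1,0,0,-1.5,0,0,0],[1,0,0,-1.5,0,0,0],[1,0,0,0,0,0,0]]' ;python3 -m crank '[[1,0,0,0,0,0,0],[1,0,0,0,0,0,0]]'>/dev/null; python3 mon.py;python3 - <<'E'
from h import *
p=snapshot("wrist"); save(p,"w17.png",(140,60,420,270),2.8); st()
p=snapshot("scene"); save(p,"s17.png",(260,190,370,270),7)
E
```

```text
clock: 24.97
tcp_pos: [453.3, -204.9, 87.8]
orientation: [0.0, 0.99, -0.144, 0.0]
ft_force: [0.0, 0.2, -0.2]
finger_gap: 14.8
clock: 25.38
tcp_pos: [455.0, -205.9, 136.3]
orientation: [0.001, 0.99, -0.144, 0.002]
ft_force: [0.5, -0.7, -0.4]
finger_gap: 15.2
t 25.75 x -26.69 y 8.6 z 132.4 Fx 0.4 Fy 0.11 Fz -1.06 Mx 0.006 My -0.002 gap 14.8
{'clock': 25.8, 'joint_pos': [-0.563, 0.333, 1.843, 0.0, 0.968, 1.295], 'qvel': [-0.001, -0.001, -0.004, -0.0, 0.0, -0.001], 'joint_torque': [0.009, -45.097, -21.677, 0.001, 0.009, 0.0], 'tcp_pos': [452.711, -204.498, 132.49], 'orientation': [-0.0, 0.99, -0.144, -0.001], 'ft_force': [0.278, -0.074, -1.108], 'moment': [0.006, 0.0, -0.02], 'finger_gap': 14.85}
```

View pics/w17.png

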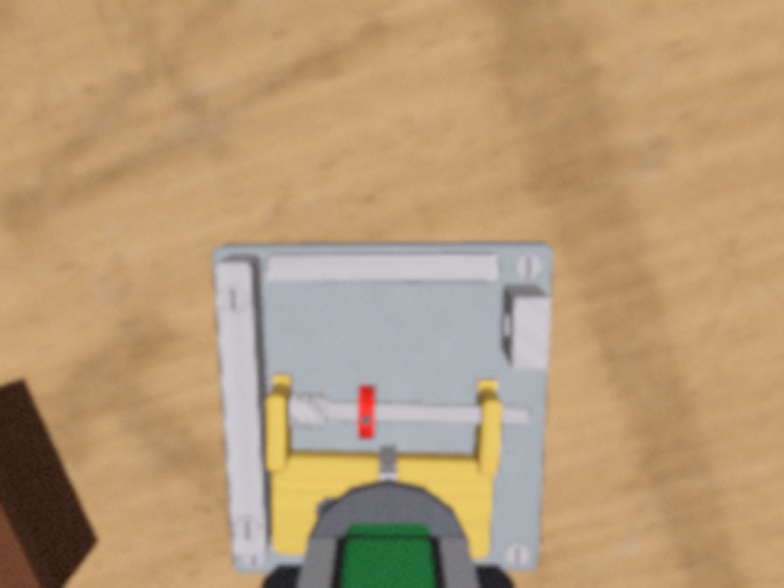

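View pics/s17.png

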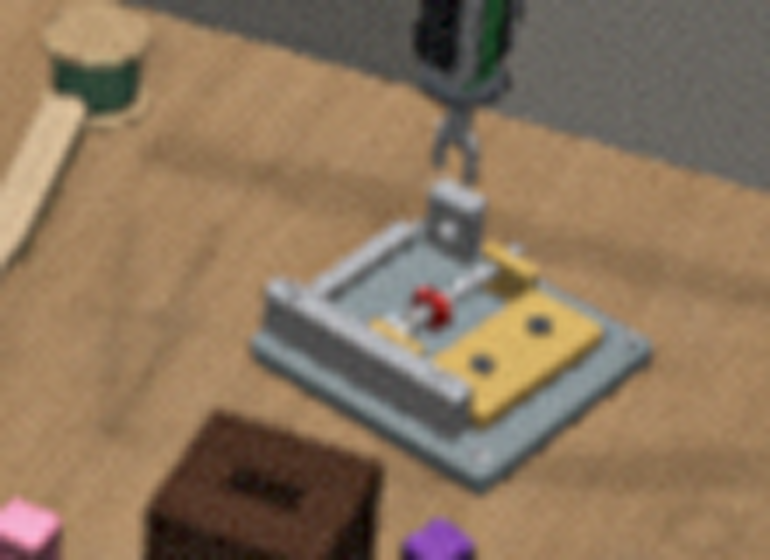

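```bash
python3 -m crank '[[1,0,0,0,0,0,-0.98],[1,0,0,0,0,0,-0.98],[1,0,0,0,0,0,-0.98],[1,0.2,-2.8,0,0,0,0],[1,0.2,-2.8,0,0,0,0]]';python3 -m crank '[[1,0.2,-2.8,0,0,0,0],[1,0.2,-2.8,0,0,0,0],[1,0.2,-2.8,0,0,0,0],[1,0,0,0,0,0,0],[1,0,0,0,0,0,0]]';python3 -m crank '[[1,0,0,0,0,0,0],[1,0,0,0,0,0,0],[1,0,0,0,0,0,0]]'; python3 - <<'E'
from h import *
p=snapshot("wrist"); save(p,"w18.png",(200,100,360,230),5)
s=st()
np.savez("w18.npz",tcp=s["tcp_pos"],q=s["orientation"],**{k:np.array(p[k]) for k in ["R","t","fx","fy","cx","cy","color"]})
p=snapshot("scene"); save(p,"s18.png",(240,210,370,300),6)
E
```

```text
clock: 26.27
tcp_pos: [456.5, -149.3, 133.0]
orientation: [0.0, 1.0, 0.009, 0.0]
ft_force: [0.1, 1.1, -1.4]
finger_gap: 15.2
clock: 26.68
tcp_pos: [460.2, -63.5, 133.0]
orientation: [-0.0, 1.0, 0.011, -0.0]
ft_force: [-0.2, -0.2, -1.0]
finger_gap: 14.7
clock: 26.93
tcp_pos: [460.6, -65.6, 133.2]
orientation: [0.0, 1.0, 0.009, 0.0]
ft_force: [-0.7, 0.8, -0.3]
finger_gap: 14.8
{'clock': 26.983, 'joint_pos': [-0.29, 0.292, 1.909, -0.0, 0.941, 1.263], 'qvel': [0.002, 0.0, 0.004, 0.002, 0.001, 0.0], 'joint_torque': [0.192, -41.577, -21.045, 0.008, -0.0, -0.005], 'tcp_pos': [460.56, -65.597, 133.156], 'orientation': [0.0, 1.0, 0.009, 0.0], 'ft_force': [-0.201, 0.005, -1.078], 'moment': [0.05, -0.005, 0.015], 'finger_gap': 14.824}
```

View pics/w18.png

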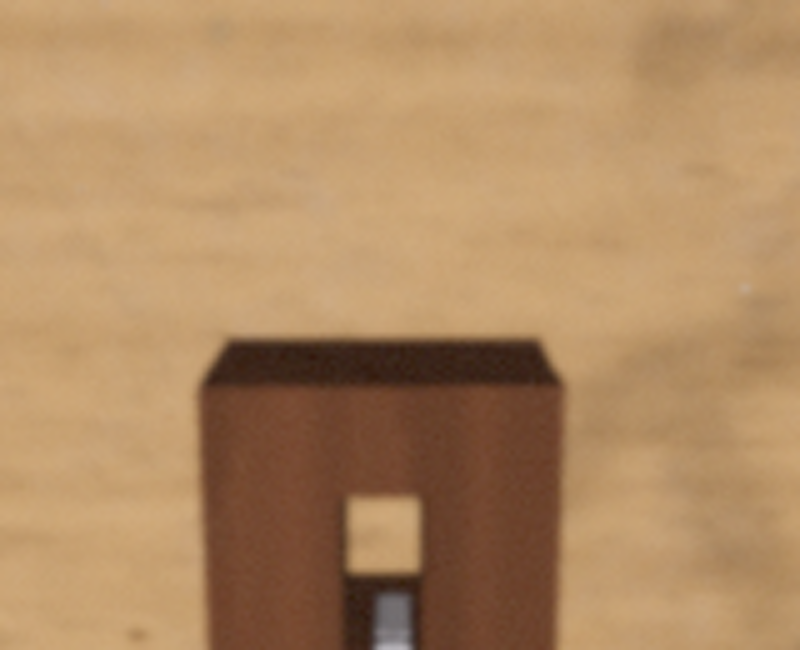

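View pics/s18.png

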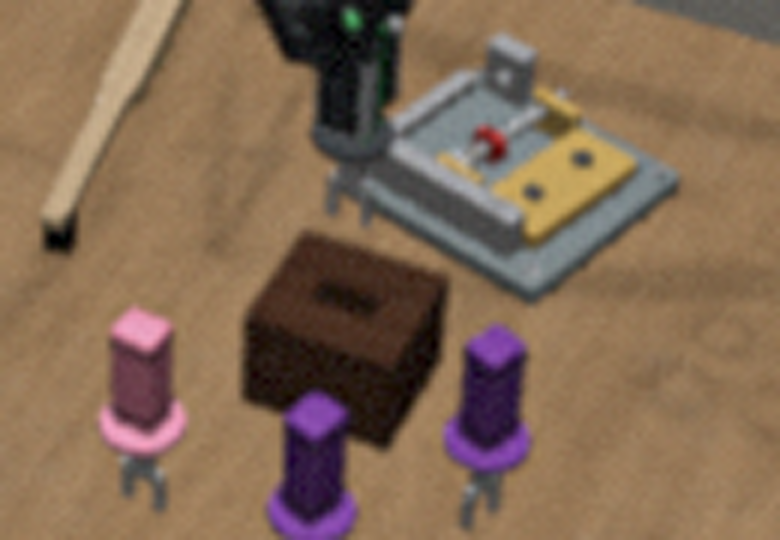

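```bash
python3 - <<'E'
from h import *
p=dict(np.load("w18.npz")); tcp=p["tcp"]
c=lambda x,y:(200+(x+.5)/5-.5,100+(y+.5)/5-.5)
for n,u,z in [("slotL",(345,495),46),("slotR",(422,495),46),("st RL",(200,385),46),("st RR",(563,385),46),("st",(210,650),46),("st",(557,650),46),("tip rear",(396,592),tcp[2]-50.5),("tip rear L",(374,592),tcp[2]-50.5)]:
    print(n,(ray(p,*c(*u),z)-tcp)[:2].round(1),ray(p,*c(*u),z)[:2].round(1))
E
```

```text
slotL [13.1  7.3] [473.7 -58.3]
slotR [13.4 -4.6] [473.9 -70.2]
st RL [30.  29.4] [490.6 -36.2]
st RR [ 31.  -25.6] [491.5 -91.2]
st [-12.8  28.6] [447.7 -37. ]
st [-11.9 -26.8] [448.7 -92.4]
tip rear [ 9.8 -0.6] [470.4 -66.2]
tip rear L [9.8 2.4] [470.3 -63.2]
```

```bash
python3 -m crank '[[1,-0.05,-0.14,0,0,0,0],[1,0,0,0.8,0,0,0],[1,0,0,0.8,0,0,0],[1,0,0,0.8,0,0,0],[1,0,0,0,0,0,0]]';python3 -m crank '[[1,0,0,0,0,0,0],[1,0,0,0,0,0,0],[1,0,0,0,0,0,0]]'; python3 - <<'E'
from h import *
p=snapshot("wrist"); save(p,"w19.png",(200,130,360,260),5)
s=st()
E
```

```text
clock: 27.45
tcp_pos: [458.4, -62.9, 107.3]
orientation: [-0.001, 1.0, 0.01, -0.002]
ft_force: [0.1, 0.2, -0.9]
finger_gap: 15.0
clock: 27.7
tcp_pos: [460.1, -63.3, 109.3]
orientation: [-0.0, 1.0, 0.01, 0.0]
ft_force: [-0.5, -0.1, -0.7]
finger_gap: 15.0
{'clock': 27.75, 'joint_pos': [-0.286, 0.328, 1.934, 0.0, 0.879, 1.265], 'qvel': [-0.001, -0.003, -0.002, -0.001, -0.001, -0.001], 'joint_torque': [-0.009, -42.168, -19.33, 0.0, 0.007, -0.0], 'tcp_pos': [460.205, -63.305, 109.422], 'orientation': [0.0, 1.0, 0.01, 0.0], 'ft_force': [-0.003, 0.128, -0.665], 'moment': [0.005, -0.02, -0.005], 'finger_gap': 14.946}
```

View pics/w19.png

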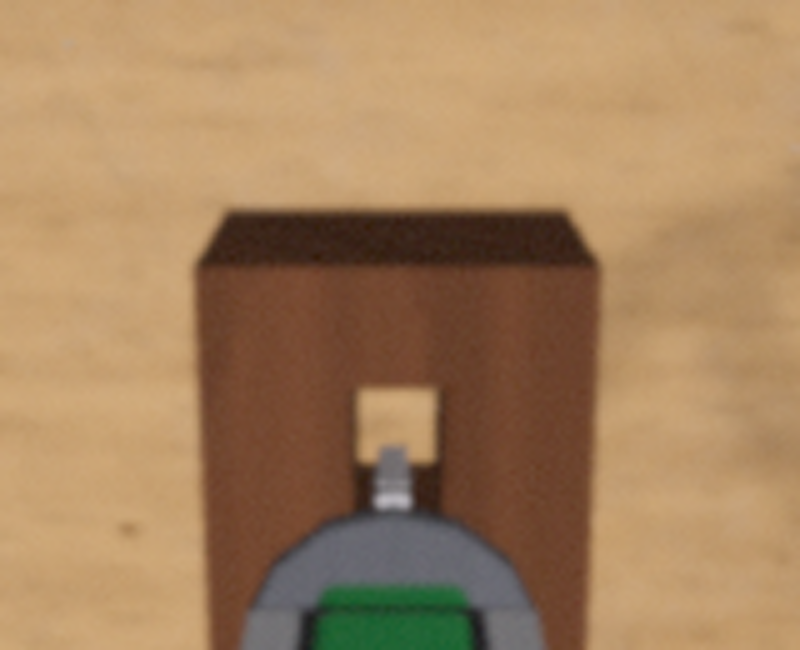

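```bash
python3 -m crank '[[1,0,0.07,0.5,0,0,0],[1,0,0,0.7,0,0,0],[1,0,0,0.7,0,0,0],[1,0,0,0.7,0,0,0],[1,0,0,0.6,0,0,0]]';python3 -m crank '[[1,0,0,0.6,0,0,0],[1,0,0,0.5,0,0,0],[1,0,0,0.4,0,0,0],[1,0,0,0,0,0,0],[1,0,0,0,0,0,0]]';python3 -m crank '[[1,0,0,0,0,0,0]]'
```

```text
clock: 28.17
tcp_pos: [459.5, -63.8, 76.2]
orientation: [-0.0, 1.0, 0.01, -0.0]
ft_force: [0.1, 0.1, -2.1]
finger_gap: 14.8
clock: 28.58
tcp_pos: [459.8, -63.9, 62.0]
orientation: [-0.0, 1.0, 0.01, -0.0]
ft_force: [-0.4, -0.2, -1.0]
finger_gap: 14.8
clock: 28.67
tcp_pos: [460.1, -64.0, 62.3]
orientation: [-0.0, 1.0, 0.01, 0.0]
ft_force: [0.0, 0.6, -1.1]
finger_gap: 14.8
```

```bash
python3 -m crank '[[1,0,0,0.3,0,0,0],[1,0,0,0,0,0,0],[1,0,0,0,0,0,0]]';python3 -m crank '[[1,0,0,0.2,0,0,0],[1,0,0,0,0,0,0],[1,0,0,0,0,0,0]]';python3 -m crank '[[1,0,0,0.1,0,0,0],[1,0,0,0,0,0,0],[1,0,0,0,0,0,0]]'
```

```text
clock: 28.92
tcp_pos: [459.9, -63.9, 59.2]
orientation: [-0.0, 1.0, 0.01, 0.0]
ft_force: [-1.0, 0.0, -0.2]
finger_gap: 15.1
clock: 29.17
tcp_pos: [459.9, -63.9, 57.1]
orientation: [-0.0, 1.0, 0.01, -0.0]
ft_force: [-0.7, 0.4, -1.7]
finger_gap: 15.2
clock: 29.42
tcp_pos: [460.1, -64.0, 56.5]
orientation: [-0.0, 1.0, 0.01, 0.0]
ft_force: [-1.6, 0.3, 5.4]
finger_gap: 14.7
```

```bash
python3 -m crank '[[0.3,0,0,0,0,0,0],[-0.3,0,0,0,0,0,0],[-1,0,0,0,0,0,0],[-1,0,0,0,0,0,0],[-1,0,0,0,0,0,0]]';python3 -m crank '[[-1,0,0,0,0,0,0],[-1,0,0,0,0,0,0],[-1,0,0,0,0,0,0],[-1,0,0,0,0,0,0],[-1,0,0,0,0,0,0]]'; python3 - <<'E'
from h import *
st()
p=snapshot("wrist"); save(p,"w20.png")
E
```

```text
clock: 29.83
tcp_pos: [460.0, -63.9, 56.1]
orientation: [-0.0, 1.0, 0.01, -0.0]
ft_force: [-0.2, 0.3, -0.5]
finger_gap: 74.2
clock: 30.25
tcp_pos: [459.9, -63.9, 56.2]
orientation: [-0.0, 1.0, 0.01, -0.0]
ft_force: [0.2, 0.5, -0.6]
finger_gap: 85.4
{'clock': 30.25, 'joint_pos': [-0.287, 0.42, 1.98, 0.0, 0.741, 1.264], 'qvel': [0.0, -0.0, 0.001, -0.0, -0.001, -0.002], 'joint_torque': [-0.003, -44.215, -15.361, 0.0, 0.001, 0.0], 'tcp_pos': [459.906, -63.947, 56.186], 'orientation': [-0.0, 1.0, 0.01, -0.0], 'ft_force': [0.227, 0.542, -0.552], 'moment': [0.01, 0.028, 0.017], 'finger_gap': 85.406}
```

View pics/w20.png

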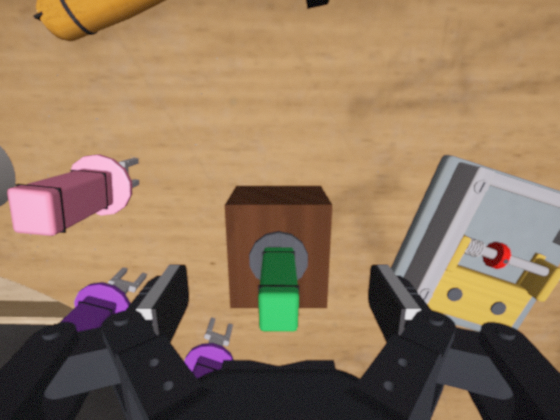

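```bash
python3 -m crank '[[-1,0,0,-1,0,0,0],[-1,0,0,-2,0,0,0],[-1,0,0,-3,0,0,0],[-1,0,0,-3,0,0,0],[-1,0,0,-3,0,0,0]]';python3 -m crank '[[-1,-1,0,-2,0,0,0],[-1,0,0,0,0,0,0],[-1,0,0,0,0,0,0],[-1,0,0,0,0,0,0],[-1,0,0,0,0,0,0]]'; python3 - <<'E'
from h import *
st()
p=snapshot("wrist"); save(p,"w21.png");
p=snapshot("scene"); save(p,"s21.png",(200,180,370,300),4.7)
E
```

```text
clock: 30.72
tcp_pos: [459.4, -63.8, 177.3]
orientation: [-0.0, 1.0, 0.01, -0.0]
ft_force: [1.4, -0.0, -0.6]
finger_gap: 85.4
clock: 31.13
tcp_pos: [449.2, -63.9, 195.0]
orientation: [-0.0, 1.0, 0.01, -0.001]
ft_force: [0.3, -0.1, -0.1]
finger_gap: 85.3
{'clock': 31.133, 'joint_pos': [-0.294, 0.191, 1.858, 0.0, 1.096, 1.257], 'qvel': [-0.0, 0.008, -0.001, -0.001, 0.003, -0.001], 'joint_torque': [0.008, -38.597, -24.668, 0.0, -0.005, 0.001], 'tcp_pos': [449.177, -63.886, 194.981], 'orientation': [-0.0, 1.0, 0.01, -0.001], 'ft_force': [0.261, -0.104, -0.067], 'moment': [-0.024, -0.003, -0.018], 'finger_gap': 85.315}
```

View pics/w21.png

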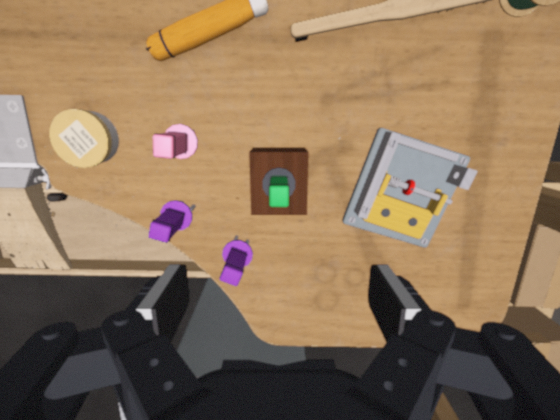

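View pics/s21.png

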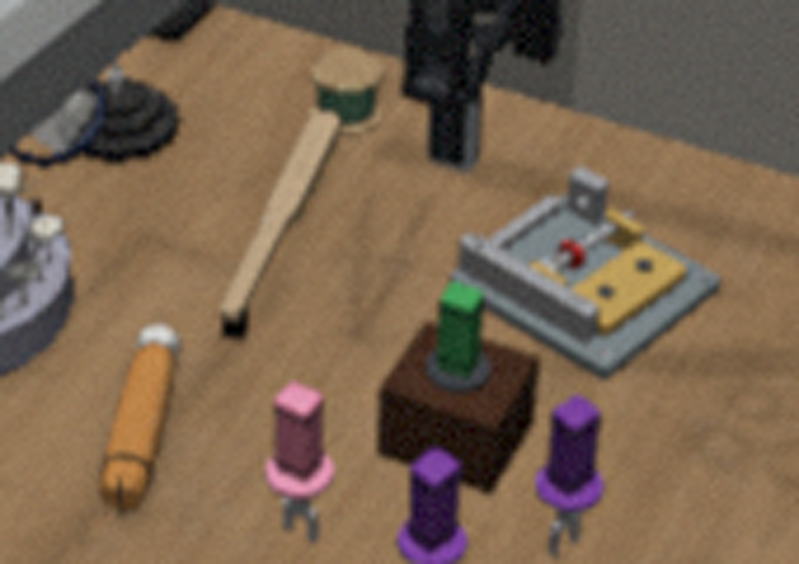

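The tool is seated upright with its disc on the stand, the link lies flat in front of the lug, and the gripper is clear.

```bash
python3 -c "
from plant import env
print(env.close_job())"
```

```text
the job is handed in; nothing more can be done
None
```

The link is drawn clear of the lug and the forked tool is back in its stand. I handed the job in at about 31 s of the 72 s allowed. No verdict is reported at hand-in.

- **Pressing:** I took the green-handled tool from its stand, not the pink or purple look-alikes, and lowered the fork over the bar with no vertical contact force. I felt the red collar about 10.5 mm along. I pressed it until it met the stop, at about 8 N. The lug's hole then showed empty.
- **Drawing:** I drew the link to the front with about 8–9.5 N in all, averaged over each step, against the 16 N limit. The bar measured jig x ≈ 6 mm while the fork was still on it. It slid a few more millimetres to the front as I let the spring off, which I judged from the fork's travel.
- **Last checks:** The link looks flat, with its bar in front of the lug. The tool stands upright with its disc on the stand; the fork's tip was 0.5–1 mm off the slot's centre just before I lowered it in. The tin, brush, spool and ring clamp look unmoved, and the open gripper stands well above everything.
- **Not checked or in disagreement:**
    - I did not re-measure the link's position after the fork left it.
    - During the press there was an unexplained sideways force of 1–2 N on the fork, which went away once I drew.
    - The bar looked 1–2° off the jig in one picture, but a later picture showed no lasting turn.

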